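# Buff the curved lane of the carrom board with the gliding weight

### The job

Buff the curved lane of the carrom board: take the wooden push peg from the peg board and, holding it upright with its foot low beside the round aluminium buffing weight, push the weight by its rim slowly along the lane into the painted ring at the other end, in one stroke of light, unbroken pressure (about 1 N, never over 6 N), steering it so that it never crosses the lane's edge lines. Touch the weight only with the side of the peg, do not flick or tip it, keep the peg upright, and leave the bowl and the striker where they stand. Finish with the weight at rest, centred in the ring, and the peg still held upright in the gripper, lifted well clear above the board.

Things in the scene. Friction and masses are not known exactly. Their poses are not given: they have to be found in the camera images.
- weight: round aluminium buffing weight on a felt sole: disc 110 mm across, 40 mm high, 0.9 kg (0.7-1.1), loose, at rest at one end of the lane; origin under its centre. Glides on the powdered board (friction about 0.12: 1 N keeps it going). Its smooth rim (friction 0.3) slips round the peg: pushed at one point it veers off, the error growing e-fold every 70-100 mm, so steer with the peg
- lane: curved lane painted flat on the board: centre line an arc of radius 150 mm, from -1.05 to +1.05 rad about this body's own x axis, between edge lines of radius 70 and 230 mm. Origin: centre of the arcs, on the playing surface. The weight is between the edge lines while its centre is 125 to 175 mm from this origin
- goal: ring painted flat on the board, 120 mm in diameter, at the end of the lane's centre line where the weight is not; origin at its centre on the playing surface. Left and right end vary.
- push_peg: round wooden peg, 110 mm long, 60 g, standing loose in the hole of the peg board, foot 8 mm above the playing surface: bare wood 24 mm thick up to 50 mm from the foot, then a black rubber sleeve 28 mm thick to the top. Origin: centre of its foot, z to the top. Gripped firmly (40 N) 75 mm above the foot it does not turn in the fingers, and they clear the weight with the foot 8 mm above the board
- pegboard: stubby wooden block, 150 x 50 x 30 mm, long side along its own x, fixed; origin under its centre on the playing surface. The peg's blind hole (28 mm wide, 22 mm deep) is at x = -50 mm; posts with loose steel rings stand at x = 0 and 48 mm, tops 62 mm above the playing surface
- board: the carrom board, fixed: playing surface 740 mm square, 12 mm above the table (z = 0.012), with a green frame whose top is at z = 0.030; origin under its centre.
- bowl: terracotta-coloured bowl, 96 mm wide, 45 mm high, standing loose at the centre of the lane's arcs; origin at the centre of its underside. Leave it.
- striker: cream striker, a disc 41 mm in diameter and 9 mm high, loose, outside the lane; origin at the centre of its underside. Leave it.
Mind the look-alikes: they are no part of the job. What is shaped like the push_peg but pink or yellow is not meant.

How it is judged:
On the way, in this order (a step that is already met when the one before it is completed fails the run):
1. the peg is out of its hole, held upright with its foot low over the board near the weight, the weight still untouched (horizontal distance between push_peg and weight below 0.18 m and horizontal distance between push_peg and pegboard above 0.08 m and height (world z) of push_peg below 0.035 m and angle between push_peg's own z axis and vertical below 0.3 rad and contact force between the fingers and push_peg above 1 N and distance of weight from where it was at the start of the episode below 0.01 m), for 0.1 s.
2. the weight is pushed on by the peg with unbroken pressure between 0.2 and 6 N for 3 s while it moves (contact force between push_peg and weight between 0.2 and 6 N and linear speed of weight above 0.006 m/s and horizontal distance between weight and lane between 0.125 and 0.175 m), for 3 s.
3. the weight rests centred in the ring (horizontal distance between weight and goal below 0.02 m and linear speed of weight below 0.01 m/s), for 0.3 s.
At the end, for the whole second after the job is handed in: the weight lies flat and at rest (under 10 mm/s), its centre within 20 mm of the ring's centre; the peg is held in the gripper, upright within 0.3 rad, its foot more than 80 mm above the table, not touching the weight (all of step 3 and horizontal distance between weight and lane between 0.125 and 0.175 m and angle between weight's own z axis and vertical below 0.05 rad and height (world z) of weight below 0.016 m and contact force between push_peg and weight below 0.05 N and height (world z) of push_peg above 0.08 m and angle between push_peg's own z axis and vertical below 0.3 rad and contact force between the fingers and push_peg above 1 N); the arm keeps its last pose, push and grip.
It fails at once if the peg presses the weight harder than 6 N; or the weight is flicked away: it slides faster than 0.08 m/s out of touch with the peg, or faster than 0.15 m/s at all (contact force between push_peg and weight above 6 N or (linear speed of weight above 0.15 m/s or (linear speed of weight above 0.08 m/s and contact force between push_peg and weight below 0.02 N))).
It fails at once if the weight crosses an edge line of the lane (its centre more than 25 mm off the centre line) (horizontal distance between weight and lane below 0.125 m or horizontal distance between weight and lane above 0.175 m).
It fails at once if the weight is touched by the fingers or the arm; or the peg presses on the weight's top (touch with the foot more than 36 mm above the playing surface) (contact force between any of the fingers, the arm and weight above 0.2 N or (contact force between push_peg and weight above 0.1 N and z of push_peg in the frame of weight above 0.036 m)).
It fails at once if the weight is tipped or lifted; or the peg is laid over or dropped (tilted more than 0.5 rad) ((angle between weight's own z axis and vertical above 0.12 rad or height (world z) of weight above 0.024 m) or angle between push_peg's own z axis and vertical above 0.5 rad).
It fails at once if the bowl or the striker is pushed more than 15 mm (distance of any of bowl, striker from where it was at the start of the episode above 0.015 m).
It also fails if it takes over 67 s, if anything falls off the work surface, if the arm or the gripper's body presses on something with over 40 N, if the wrist force passes 120 N, or if a joint passes its speed limit or range.

### The arm

A 7-joint arm with a two-finger parallel gripper is mounted at the origin on the work surface. World frame = base frame: x ahead of the robot, y to its left, z up, the work surface at z = 0. Lengths are in m, angles in rad, forces in N, time in s.
With the tool pointing down it reaches from about 0.4 to 0.85 m from the base axis. Payload 10.4 kg.
Tool frame: the origin (TCP) lies midway between the tips of the shut fingers; the grasp point (between the pads) lies r.grip_point_offset behind it (r.grip_point_offset is the distance from the TCP to the grasp point, in m); z points along the fingers, y is the line along which they close (so a half turn about z gives the same grasp; the last joint's range is limited). The gripper opens to 87 mm and grips with 3 to 60 N. Pads are 19 mm wide; open, the fingers measure 117 mm over their backs; the gripper's body (75 mm by 190 mm) begins 51 mm behind the grasp point.
Start: joints at [1.256, 0.332, -0.065, 1.46, 0.022, 1.35, -0.088], TCP at [0.18, -0.599, 0.223] pointing down, gripper open.
Joint ranges: [-2.6, 2.6], [-0.5, 2.12], [-1.47, 1.34], [0.16, 2.42], [-1.27, 4.41], [0.06, 2.06], [-2.6, 2.6]. Speed limits (rad/s): [2.22, 2.22, 2.79, 2.79, 3.14, 3.14, 3.14].

### API

Orientations are given as a unit quaternion [x, y, z, w].
In Python, from bench import r gives the robot as it stands.
- The arm moves only by the tool play_rows, never from a script. Its arguments are lists of equal length, an entry for each row: "claw": the closure, from 0 (fully open) to 1 (shut); "delta_pos": the shift along the tool's x, y, z scaled (see below), a list of three; "delta_rot": the turn, a rotation vector about the tool's x, y, z scaled (see below), a list of three. A call has 1 to 8 rows; each row shifts and turns the commanded pose from where the row before left it, along the tool's axes as they then stand; what a row does not reach is not made up. The controller multiplies each number of a shift by 200 mm and each number of a turn by pi rad. A row lasts 1/10 s, in which the tool goes at most 50 mm and 8.59 degrees, less where a joint would pass 70% of its speed; a pose out of reach is approached as far as the arm can. A call with a number of a shift or a turn outside -1 to 1 is refused whole. A call with a gripper value outside its range is refused whole. The fingers move at their own pace and stop on an object; "squeeze" is the grip in N (left out, the last holds). Time passes only in rows, so rows that do not move let the fingers close. It gives the time, the measured TCP pose, the force, the opening and the grip force at its end, in the units of the state.
- r.read_state(): the state, without advancing time (a new reading comes with each control period).
- r.camera(name): name is "scene" or "side" or "wrist"; returns a dict with "pixels" (420x560x3 uint8, red, green, blue), "camera_matrix" (3x3 intrinsics, pixels), "cam_to_world" (4x4, takes a point from camera to world coordinates); the wrist camera has in their place "hand_eye" (4x4, takes a point from camera to tool coordinates, whose origin is the TCP and whose axes are the flange's). Camera axes: x right, y up, looking along -z (the intrinsics and any distortion apply to the point x, -y, -z); pixel columns grow to the right and rows downward; lengths in m; the calibration is good to about 2 mm. A picture is of the moment at which its call begins: read the wrist's pose just before it. There is no depth.
- r.close_job(): hands the job in; it is judged then, once.
The state is a dict: "time": time; "joint_positions": joint angles; "joint_vel": joint speeds; "joint_torque": joint torques, N m; "ee_pos": TCP position; "eef_rot": TCP orientation; "ft_force": force on the tool from outside, world axes, zero at the start; "torque": the same for the moment, N m; "width": finger opening in m; "grip_force": force on a finger pad.
Only numpy, scipy, OpenCV 4.12 (cv2) and the standard library are available. Lean on these libraries where they do the work, as an engineer would, in place of code of your own. Each camera call takes 0.05 s, during which the arm holds its last target. There are 200 camera calls.

## Working session

There is one attempt and no reset: what is moved stays moved. The work goes in short steps, Python scripts to look and compute and a tool call to move; the robot and the scene stay as the last step left them, time stands still between calls to the robot, and variables do not carry over. Pictures are saved under pics/ and viewed, at most 10 in all, crops included, and the job is handed in when it is done.

Besides the shell and the picture viewer there is one more tool, called after "Request:" as a command line: name --argument value ..., lists and objects as JSON in quotes. play_rows: Moves the arm, as the interface text tells. Shifts and turns lie within -1 to 1; 1 stands for 200 mm of shift or pi rad of turn. Its arguments: {"type":"object","properties":{"claw":{"type":"array"},"delta_pos":{"type":"array"},"delta_rot":{"type":"array"},"squeeze":{"type":"number"}},"required":["claw","delta_pos","delta_rot"]}

```bash
ls; mkdir -p pics; python3 - <<'E'
from bench import r
import cv2,numpy as np,pickle
s=r.read_state(); print(s, r.grip_point_offset)
d={}
for n in("scene","side","wrist"):
    c=r.camera(n); d[n]=c; cv2.imwrite(f"pics/{n}0.png",c["pixels"][:,:,::-1])
    print(n,c["camera_matrix"].tolist(),[ (k,np.round(v,4).tolist()) for k,v in c.items() if k not in("pixels","camera_matrix")])
pickle.dump(d,open("c0.pkl","wb"))
E
```

```text
pics
{'time': 0.0, 'joint_positions': array([ 1.25637965,  0.33286509, -0.06467717,  1.46089408,  0.02159222,
        1.3499259 , -0.08852124]), 'joint_vel': array([ 0.00162617,  0.00087102,  0.00030094,  0.00111293,  0.00125111,
       -0.0005678 ,  0.00024858]), 'joint_torque': array([-7.01725785e-04, -6.23245597e+01,  2.41249840e-02, -3.89882827e+01,
       -6.13332982e-02,  3.98539484e-02,  1.41465748e-04]), 'ee_pos': array([ 0.17968396, -0.59822204,  0.22178068]), 'eef_rot': array([ 9.89375792e-01,  1.45379002e-01, -1.33323839e-04, -6.85873792e-04]), 'ft_force': array([ 0.53347467,  0.21571991, -0.49166574]), 'torque': array([-0.04810699,  0.02324497, -0.01427191]), 'grip_force': 0.0, 'width': 0.08741917803992229} 0.0187
scene [[427.3309117802015, 0.0, 273.02041400309963], [0.0, 427.3309117802015, 208.4472213613296], [0.0, 0.0, 1.0]] [('cam_to_world', [[0.6131, -0.6809, 0.4007, 0.8803], [0.79, 0.5327, -0.3036, -0.4361], [-0.0067, 0.5026, 0.8645, 0.8681], [0.0, 0.0, 0.0, 1.0]])]
side [[537.9409672325254, 0.0, 283.4537710612438], [0.0, 537.9409672325254, 198.42324868534686], [0.0, 0.0, 1.0]] [('cam_to_world', [[-0.9426, 0.2111, -0.2586, 0.1627], [-0.333, -0.5414, 0.772, 0.8247], [0.023, 0.8138, 0.5807, 0.7594], [0.0, 0.0, 0.0, 1.0]])]
wrist [[293.7362519262218, 0.0, 274.45458999103073], [0.0, 293.7362519262218, 205.99708678485857], [0.0, 0.0, 1.0]] [('hand_eye', [[-0.0002, 0.9697, 0.2443, 0.0664], [1.0, 0.0004, -0.0006, -0.0001], [-0.0007, 0.2443, -0.9697, -0.1627], [0.0, 0.0, 0.0, 1.0]])]
```

View pics/scene0.png

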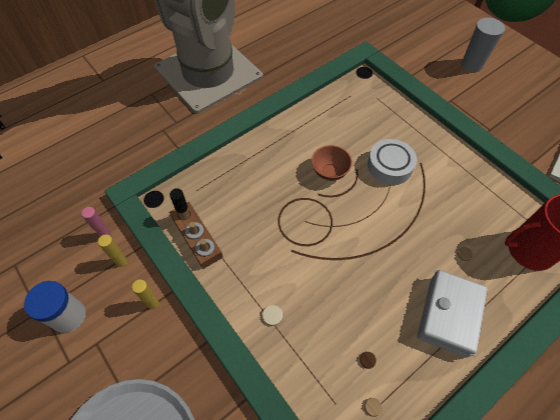

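View pics/side0.png

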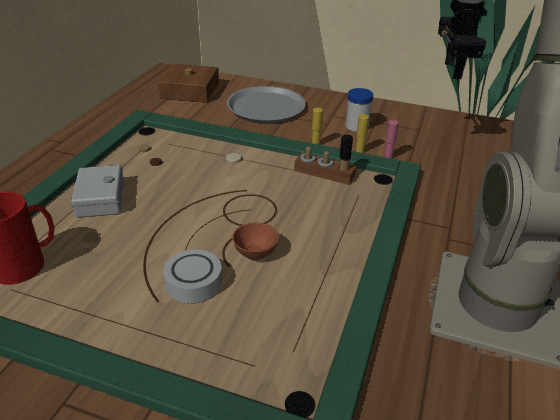

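The black-sleeved peg is at (180,200) in the scene view, standing in the peg board. The look-alikes are pink (95,222) and yellow (112,250) and (146,294), all off the board. The weight is at (393,160), the ring at (305,221), the bowl at (332,163) and the striker at (272,315). I choose the black one and rectify the views to measure.

```bash
cat > h.py <<'E'
import numpy as np,cv2
def ray(c,uv,T=None):
    K=c["camera_matrix"];T=c["cam_to_world"] if T is None else T
    uv=np.atleast_2d(uv).astype(float)
    d=np.c_[(uv[:,0]-K[0,2])/K[0,0],-(uv[:,1]-K[1,2])/K[1,1],-np.ones(len(uv))]@T[:3,:3].T
    return T[:3,3],d
def onz(c,uv,z,T=None):
    o,d=ray(c,uv,T);return (o+d*((z-o[2])/d[:,2])[:,None])[:,:2]
def proj(c,P,T=None):
    K=c["camera_matrix"];T=c["cam_to_world"] if T is None else T
    q=(np.atleast_2d(P)-T[:3,3])@T[:3,:3]
    return np.c_[K[0,0]*q[:,0]/-q[:,2]+K[0,2],K[1,1]*-q[:,1]/-q[:,2]+K[1,2]]
def rect(c,z,x0,y0,w,h,s=1000,T=None): # image: col=(x-x0)*s,row=(y-y0)*s
    a=np.array([[x0,y0],[x0+w,y0],[x0+w,y0+h],[x0,y0+h]])
    p=proj(c,np.c_[a,[z]*4],T).astype(np.float32)
    H=cv2.getPerspectiveTransform(p,((a-[x0,y0])*s).astype(np.float32))
    return cv2.warpPerspective(c["pixels"],H,(int(w*s),int(h*s)),flags=cv2.INTER_CUBIC)
E
python3 - <<'E'
from h import *
import pickle
d=pickle.load(open("c0.pkl","rb"));s,e=d["scene"],d["side"]
for n,u,v,z in[("weight",(393,155),(193,268),.052),("ring",(305,221),(250,209),.012),("bowl",(332,155),(256,232),.057),("striker",(272,315),(234,157),.021),("pegtop",(178,193),(346,139),.13)]:
    print(n,onz(s,u,z),onz(e,v,z))
print(onz(s,[(368,48),(110,192)],.03))
# rectified at z=.012, both, half scale 0.8
x0,y0=.35,-.3
A=[rect(c,.012,.33,-.25,.4,.5,1000) for c in(s,e)]
im=np.hstack(A)
cv2.imwrite("pics/rect.png",im[:,:,::-1])
E
```

```text
weight [[0.56173402 0.16509972]] [[0.56240444 0.16236503]]
ring [[ 0.55456877 -0.09845142]] [[ 0.55387398 -0.10066111]]
bowl [[0.47486726 0.04816192]] [[0.48856053 0.02410887]]
striker [[ 0.6814964 -0.2916351]] [[ 0.6758708  -0.28681479]]
pegtop [[ 0.38970825 -0.30758679]] [[ 0.38487581 -0.29763037]]
[[ 0.23680118  0.40425319]
 [ 0.22313302 -0.41358076]]
```

View pics/rect.png

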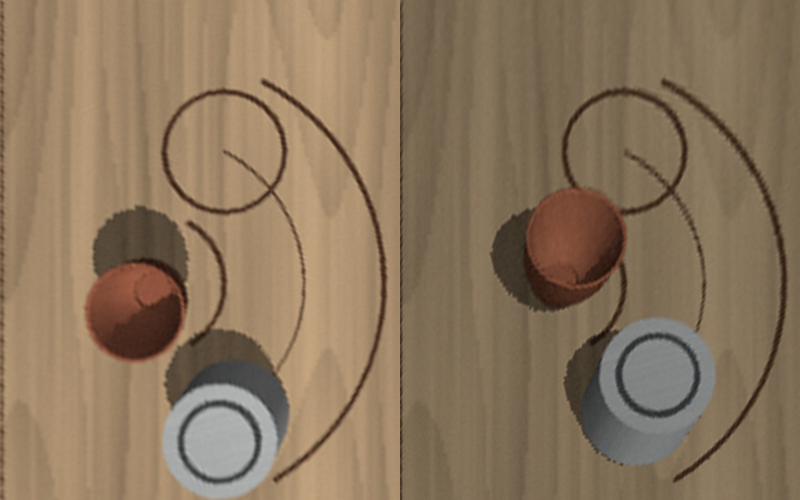

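The rectified views show the ring near (0.554,-0.098), with the outer arc and the weight both clear. Next I fit them.

```bash
cat > fit.py <<'E'
from h import *
import pickle
from scipy.optimize import least_squares
d=pickle.load(open("c0.pkl","rb"))
def circ(P,r=None):
    f=lambda q:np.hypot(P[:,0]-q[0],P[:,1]-q[1])-(q[2] if r is None else r)
    s=least_squares(f,[*P.mean(0),.1] if r is None else [*P.mean(0)-[.1,0]],loss="soft_l1",f_scale=.001)
    return np.round(s.x,4),round(float(np.median(abs(f(s.x)))),4),len(P)
for n in("scene","side"):
    c=d[n]
    def dark(z,k=0.75):
        im=cv2.cvtColor(rect(c,z,.33,-.25,.45,.55,1000),cv2.COLOR_RGB2GRAY).astype(np.float32)
        bg=cv2.medianBlur(im.astype(np.uint8),31).astype(np.float32)
        v,u=np.where(im<k*bg); return np.c_[.33+(u+.5)/1000,-.25+(v+.5)/1000]
    P=dark(.012)
    g=np.array([.554,-.098]); R=np.hypot(*(P-g).T); print(n,"goal",circ(P[abs(R-.06)<.006]))
    o=np.array([.485,.03]);R=np.hypot(*(P-o).T);
    Q=P[(abs(R-.23)<.01)&(P[:,0]>.58)];print("outer",circ(Q),circ(Q,.23))
    Q2=P[(abs(R-.15)<.012)&(P[:,1]>-.03)&(P[:,1]<.1)&(P[:,0]>.6)];print("mid",circ(Q2,.15))
    W=dark(.052); w=np.array([.562,.164]);R=np.hypot(*(W-w).T);print("weight",circ(W[(abs(R-.04)<.008)]))
    # bright top of the weight
    # peg: black sleeve
    hsv=cv2.cvtColor(c["pixels"],cv2.COLOR_RGB2HSV)
    m=(c["pixels"].max(2)<45).astype(np.uint8)
    u0=proj(c,[.387,-.303,.1])[0].astype(int); mm=np.zeros_like(m);mm[u0[1]-22:u0[1]+22,u0[0]-22:u0[0]+22]=1
    nn,l,st,ce=cv2.connectedComponentsWithStats(m*mm);print("black",u0,[(st[i].tolist(),ce[i].round(1).tolist()) for i in range(1,nn) if st[i,4]>30], onz(c,ce[1+np.argmax(st[1:,4])],.1))
E
python3 fit.py
```

```text
scene goal (array([ 0.5545, -0.0981,  0.0601]), 0.0014, 2131)
outer (array([0.4839, 0.0342, 0.23  ]), 0.0014, 2715) (array([0.484 , 0.0342]), 0.0014, 2715)
mid (array([0.4841, 0.0345]), 0.0007, 374)
weight (array([0.5648, 0.163 , 0.0372]), 0.0016, 1437)
black [182 198] [([170, 189, 17, 24, 279], [178.3, 200.5])] [[ 0.38626327 -0.31164993]]
side goal (array([ 0.5544, -0.0981,  0.0602]), 0.0015, 1994)
outer (array([0.4842, 0.0342, 0.2299]), 0.0015, 2985) (array([0.4841, 0.0342]), 0.0015, 2985)
mid (array([0.4836, 0.0312]), 0.0011, 437)
weight (array([0.5649, 0.1627, 0.0374]), 0.0015, 1385)
black [344 148] [([340, 135, 13, 26, 280], [345.8, 147.3]), ([354, 158, 12, 12, 102], [360.5, 163.8])] [[ 0.38578686 -0.31034942]]
```

Request:
play_rows --claw '[0,0,0,0,0,0,0,0]' --delta_pos '[[0.175,-0.135,0],[0.175,-0.135,0],[0.175,-0.135,0],[0.175,-0.135,0],[0.175,-0.135,0],[0.175,-0.135,0],[0.175,-0.135,0],[0.175,-0.135,0]]' --delta_rot '[[0,0,0],[0,0,0],[0,0,0],[0,0,0],[0,0,0],[0,0,0],[0,0,0],[0,0,0]]' --squeeze 40

```text
time: 0.95
ee_pos: [0.3865, -0.3095, 0.2226]
eef_rot: [0.989, 0.145, -0.0, 0.0]
ft_force: [1.3, -0.1, -0.4]
width: 0.0873
grip_force: 0.0
```

```bash
cat >> h.py <<'E'
from scipy.spatial.transform import Rotation as R_
def tcp(s):
    T=np.eye(4);T[:3,:3]=R_.from_quat(s["eef_rot"]).as_matrix();T[:3,3]=s["ee_pos"];return T
def wrist(r):
    s=r.read_state();c=r.camera("wrist");return s,c,tcp(s)@c["hand_eye"]
def units(s,dp): return np.round(tcp(s)[:3,:3].T@np.asarray(dp)/.2,4)
E
python3 - <<'E'
from h import *; from bench import r
import pickle
s,c,T=wrist(r); print(s["time"],s["ee_pos"],s["joint_vel"].max(),tcp(s)[:3,:3].round(3).tolist())
pickle.dump((s,c,T),open("w1.pkl","wb"))
print(proj(c,[[.386,-.311,.13],[.386,-.311,.042]],T))
cv2.imwrite("pics/w1.png",c["pixels"][:,:,::-1])
E
```

```text
0.95 [ 0.3865044  -0.30953451  0.22256706] 0.07165191523314084 [[0.958, 0.288, 0.0], [0.288, -0.958, -0.0], [-0.0, 0.0, -1.0]]
[[275.80514352 209.28146162]
 [275.40377933 190.39394058]]
```

View pics/w1.png

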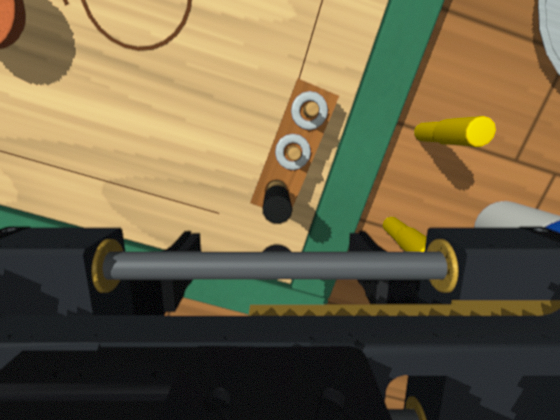

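The black peg is seen at (277,208), right in front of the posts at (293,152) and (312,109). It is the right one, and the fingers close clear of the posts. I refine its centre from the silhouette.

```bash
python3 - <<'E'
from h import *
import pickle
from scipy.optimize import minimize
s,c,T=pickle.load(open("w1.pkl","rb"))
m=(c["pixels"].max(2)<50)[160:232,245:292].astype(np.uint8)
n,l,st,ce=cv2.connectedComponentsWithStats(m);i=l[40,30] or 1+np.argmax(st[1:,4]);print(st[i],ce[i]+[245,160])
m=(l==i)
t=np.linspace(0,2*np.pi,60)
def sil(p):
    P=np.vstack([np.c_[p[0]+.014*np.cos(t),p[1]+.014*np.sin(t),0*t+z] for z in(.07,.13)])
    h=cv2.convexHull((proj(c,P,T)-[245,160]).astype(np.float32))
    k=np.zeros((72,47),np.uint8);cv2.fillPoly(k,[np.round(h*16).astype(np.int32)],1,shift=4);return k
f=lambda p:(sil(p)!=m).sum()
b=min(((f((x,y)),x,y) for x in np.arange(.376,.397,.001) for y in np.arange(-.32,-.30,.001)));print(b)
print(units(s,[b[1]-s["ee_pos"][0],b[2]-s["ee_pos"][1],.0763-s["ee_pos"][2]]))
E
```

```text
[ 19  26  28  37 846] [277.06501182 204.15839243]
(np.int64(177), np.float64(0.387), np.float64(-0.314))
[-0.004   0.0219  0.7313]
```

Request:
play_rows --claw '[0,0,0,0,0,0,1,1]' --delta_pos '[[-0.002,0.017,0.1],[0,0,0.17],[0,0,0.17],[0,0,0.17],[0,0,0.12],[0,0,0],[0,0,0],[0,0,0]]' --delta_rot '[[0,0,0],[0,0,0],[0,0,0],[0,0,0],[0,0,0],[0,0,0],[0,0,0],[0,0,0]]' --squeeze 40

```text
time: 1.8
ee_pos: [0.3873, -0.3153, 0.0782]
eef_rot: [0.989, 0.145, 0.001, 0.001]
ft_force: [-0.3, -0.0, -0.0]
width: 0.0779
grip_force: 0.0
```

Request:
play_rows --claw '[1,1,1,1,1,1]' --delta_pos '[[0,0,0],[0,0,0],[0,0,0],[0,0,0],[0,0,0],[0,0,0]]' --delta_rot '[[0,0,0],[0,0,0],[0,0,0],[0,0,0],[0,0,0],[0,0,0]]'

```text
time: 2.4
ee_pos: [0.3864, -0.3146, 0.0766]
eef_rot: [0.989, 0.145, -0.0, 0.0]
ft_force: [-0.2, 0.9, -0.2]
width: 0.0311
grip_force: 0.2
```

Request:
play_rows --claw '[1,1,1,1,1,1]' --delta_pos '[[0,0,0],[0,0,0],[0,0,0],[0,0,0],[0,0,0],[0,0,0]]' --delta_rot '[[0,0,0],[0,0,0],[0,0,0],[0,0,0],[0,0,0],[0,0,0]]'

```text
time: 3.0
ee_pos: [0.3864, -0.3144, 0.0765]
eef_rot: [0.989, 0.145, -0.0, -0.0]
ft_force: [-0.1, 1.8, 0.7]
width: 0.0272
grip_force: 40.0
```

Request:
play_rows --claw '[1,1,1,1,1,1,1,1]' --delta_pos '[[0,0,-0.05],[0,0,-0.1],[0,0,-0.15],[0,0,-0.15],[0.03,-0.06,-0.05],[0.07,-0.13,0],[0.1,-0.18,0],[0.1,-0.19,0]]' --delta_rot '[[0,0,0],[0,0,0],[0,0,0],[0,0,0],[0,0,0],[0,0,0],[0,0,0],[0,0,0]]'

```text
time: 3.8
ee_pos: [0.4117, -0.1885, 0.1766]
eef_rot: [0.989, 0.145, 0.0, 0.0]
ft_force: [0.4, 0.1, -0.5]
width: 0.0274
grip_force: 40.0
```

Request:
play_rows --claw '[1,1,1,1,1,1,1,1]' --delta_pos '[[0.1,-0.19,0],[0.1,-0.19,0],[0.1,-0.19,0],[0.1,-0.19,0],[0.1,-0.19,0],[0.1,-0.19,0],[0.1,-0.19,0],[0.1,-0.19,0]]' --delta_rot '[[0,0,0],[0,0,0],[0,0,0],[0,0,0],[0,0,0],[0,0,0],[0,0,0],[0,0,0]]'

```text
time: 4.6
ee_pos: [0.4772, 0.1491, 0.1767]
eef_rot: [0.989, 0.145, 0.0, 0.0]
ft_force: [0.6, 0.9, 0.0]
width: 0.0273
grip_force: 40.0
```

Request:
play_rows --claw '[1,1,1,1,1]' --delta_pos '[[0.1,-0.18,0],[0.07,-0.13,0],[0.02,-0.05,0],[0,0,0],[0,0,0]]' --delta_rot '[[0,0,0],[0,0,0],[0,0,0],[0,0,0],[0,0,0]]'

```text
time: 5.1
ee_pos: [0.493, 0.2259, 0.1763]
eef_rot: [0.989, 0.145, -0.0, 0.001]
ft_force: [1.2, -0.9, -0.6]
width: 0.0271
grip_force: 40.0
```

```bash
python3 - <<'E'
from h import *; from bench import r
import pickle
s,c,T=wrist(r); print(s["time"],s["ee_pos"],s["eef_rot"].round(4),s["ft_force"].round(2),s["width"],s["grip_force"])
S=r.camera("scene");E=r.camera("side")
pickle.dump((s,c,T,S,E),open("w2.pkl","wb"))
x,y,z=s["ee_pos"]; f=z+.0187-.075
print("pred peg foot/top: scene",proj(S,[[x,y,f],[x,y,f+.11]]).round(0).tolist(),"side",proj(E,[[x,y,f],[x,y,f+.11]]).round(0).tolist(),"wrist",proj(c,[[x,y,f],[x,y,f+.05]],T).round(0).tolist())
print("units to precontact", units(s,[.493-x,.228-y,.0765-z]))
im=np.hstack([cv2.resize(S["pixels"][50:310,150:450],(400,347)),cv2.resize(c["pixels"],(400,347))])
cv2.imwrite("pics/w2.png",im[:,:,::-1])
E
```

```text
5.1 [0.49299423 0.22591146 0.17632783] [ 9.894e-01  1.451e-01 -2.000e-04  5.000e-04] [ 1.17 -0.95 -0.58] 0.027055141363757095 39.97072113677859
pred peg foot/top: scene [[397.0, 106.0], [409.0, 69.0]] side [[209.0, 272.0], [205.0, 222.0]] wrist [[274.0, 220.0], [275.0, 244.0]]
units to precontact [ 0.0033 -0.0105  0.4991]
```

View pics/w2.png

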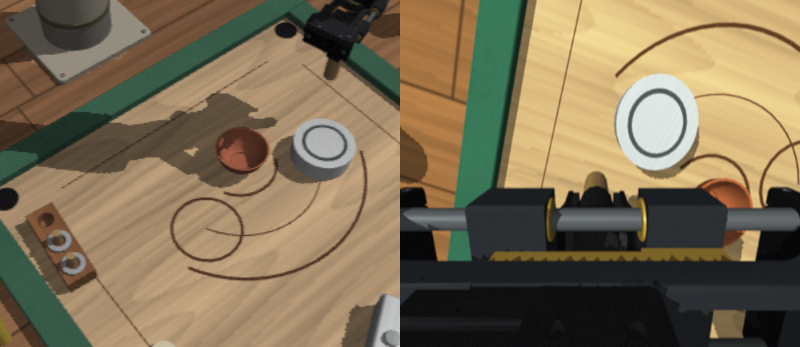

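The peg is held upright, with its foot at scene (400,106), matching the prediction. The weight is untouched. I descend to working height.

Request:
play_rows --claw '[1,1,1,1,1,1,1]' --delta_pos '[[0,0,0.08],[0,0,0.12],[0,0,0.12],[0,0,0.1],[0,0,0.06],[0,0,0.02],[0,0,0]]' --delta_rot '[[0,0,0],[0,0,0],[0,0,0],[0,0,0],[0,0,0],[0,0,0],[0,0,0]]'

```text
time: 5.95
ee_pos: [0.493, 0.2268, 0.0762]
eef_rot: [0.989, 0.145, -0.0, 0.0]
ft_force: [0.3, 0.7, -0.1]
width: 0.0268
grip_force: 40.0
```

```bash
cat > plan.py <<'E'
from h import *; from bench import r
import sys,json
from scipy.optimize import least_squares
O=np.array([.484,.0342]);G=np.array([.5545,-.0981]);D=.067
def track(c,T,g):
    """centre of the dark ring (r~37 mm) on the weight's top"""
    x0,y0=g-.08
    im=cv2.cvtColor(rect(c,.052,x0,y0,.16,.16,2000,T),cv2.COLOR_RGB2GRAY)
    bg=cv2.medianBlur(im,61).astype(float)
    v,u=np.where(im<.75*bg);P=np.c_[x0+(u+.5)/2000,y0+(v+.5)/2000]
    q=np.array([*g,.037])
    for w in(.018,.01,.006):
        P_=P[abs(np.hypot(*(P-q[:2]).T)-.037)<w]
        if len(P_)<100:break
        q=least_squares(lambda q:np.hypot(P_[:,0]-q[0],P_[:,1]-q[1])-q[2],q,loss="soft_l1",f_scale=.001).x
    return q,len(P_)
def step(c,p,dp,K=3.47,mu=.3):
    p=p+dp;d=c-p;L=np.hypot(*d)
    if L>=D:return c,p
    n=d/L;t=np.array([-n[1],n[0]]);vn=D-L
    c=c+vn*n
    vt=dp@t;f=np.clip(vt/max(dp@n,1e-6)/K,-mu,mu)
    return c+vn*f*t,p
def sim(c,p,ang,v,K):
    C=[];Pp=[]
    for a in ang:
        c,p=step(c,p,v*np.array([np.cos(a),np.sin(a)]),K);C.append(c);Pp.append(p)
    return np.array(C),np.array(Pp)
def plan(c,p,v,N,K=3.47,nk=7):
    """heading of peg per row (knots), least squares: weight on the r=150 arc"""
    kn=np.linspace(0,N-1,nk)
    n=(c-p)/np.hypot(*(c-p));a0=np.arctan2(n[1],n[0])
    def f(k):
        a=np.interp(np.arange(N),kn,k);C,_=sim(c,p,a,v,K)
        return np.r_[(np.hypot(*(C-O).T)-.15)*1000/np.sqrt(N)*3,np.diff(k,2)*1.5,(k[0]-a0)*.3]
    s=least_squares(f,a0+.4-np.linspace(0,.01*N*.15,nk),diff_step=1e-3)
    a=np.interp(np.arange(N),kn,s.x);return a,*sim(c,p,a,v,K)
def look(g,names=("wrist","scene")):
    out=[];
    for n in names:
        s=r.read_state()
        c=r.camera(n);T=tcp(s)@c["hand_eye"] if n=="wrist" else None
        q,k=track(c,T,np.array(g));out.append(q);print(n,q.round(4),k)
    return s,out
def polar(c):
    d=np.asarray(c)-O;return np.hypot(*d),np.arctan2(d[1],d[0])
E
python3 - <<'E'
from plan import *
s,o=look([.565,.163]);print(s["time"],s["ee_pos"],s["ft_force"])
for i in range(1): print(polar(o[1][:2]))
E
```

```text
wrist [0.5644 0.1615 0.0373] 5413
scene [0.5648 0.1626 0.037 ] 6008
6.0 [0.4934259  0.22710889 0.07692513] [ 0.83113201 -0.44017389 -0.08430948]
(np.float64(0.15172974810375703), np.float64(1.009145605728202))
```

```bash
python3 - <<'E'
from plan import *
c=np.array([.5647,.1623]);th=polar(c)[1]
t=np.array([np.sin(th),-np.cos(th)]);inn=-np.array([np.cos(th),np.sin(th)])
s=r.read_state()
for K in(3.47,8):
  for deg in(4,8,10,14,18):
    a=np.radians(deg);n=np.cos(a)*t+np.sin(a)*inn
    p=c-.068*n
    A,C,P=plan(c,p,.0015,60,K)
    print(K,deg,n.round(3),"pre",(c-.073*n).round(4),"hdg-n",np.degrees(A-np.arctan2(n[1],n[0]))[::10].round(0),"r",[round(float(polar(x)[0]),4) for x in C[::12]])
n=np.cos(np.radians(10))*t+np.sin(np.radians(10))*inn
print(units(s,[*(c-.073*n-[.4932,.227]),0]))
E
```

```text
3.47 4 [ 0.807 -0.591] pre [0.5058 0.2054] hdg-n [98. 27.  5. 16. 31. 49.] r [0.1514, 0.1515, 0.15, 0.1499, 0.15]
3.47 8 [ 0.764 -0.646] pre [0.509  0.2094] hdg-n [  -1.    1.  -12.  -39.  -71. -104.] r [0.1513, 0.1499, 0.1499, 0.1499, 0.1501]
3.47 10 [ 0.741 -0.672] pre [0.5106 0.2113] hdg-n [  4.  13.   8. -12. -40. -72.] r [0.1513, 0.1499, 0.1499, 0.15, 0.15]
3.47 14 [ 0.692 -0.722] pre [0.5142 0.215 ] hdg-n [-22.  59. 141. 223. 304. 386.] r [0.1513, 0.15, 0.15, 0.15, 0.15]
3.47 18 [ 0.64  -0.768] pre [0.518  0.2184] hdg-n [-14. 105. 224. 344. 463. 582.] r [0.1512, 0.15, 0.15, 0.15, 0.15]
8 4 [ 0.807 -0.591] pre [0.5058 0.2054] hdg-n [41. 18.  8.  8.  9.  9.] r [0.1514, 0.1509, 0.1501, 0.1499, 0.15]
8 8 [ 0.764 -0.646] pre [0.509  0.2094] hdg-n [ 3. 16. 26. 33. 40. 49.] r [0.1513, 0.15, 0.15, 0.15, 0.15]
8 10 [ 0.741 -0.672] pre [0.5106 0.2113] hdg-n [ -8.  34.  77. 120. 163. 206.] r [0.1513, 0.1498, 0.15, 0.15, 0.15]
8 14 [ 0.692 -0.722] pre [0.5142 0.215 ] hdg-n [-15.  95. 204. 314. 423. 533.] r [0.1513, 0.15, 0.15, 0.15, 0.15]
8 18 [ 0.64  -0.768] pre [0.518  0.2184] hdg-n [-11. 140. 292. 443. 595. 747.] r [0.1512, 0.15, 0.15, 0.15, 0.15]
[0.061  0.1    0.0001]
```

```bash
cat >> plan.py <<'E'
def simb(c,p,B,v,K):
    C=[];Pp=[];A=[]
    for b in B:
        n=c-p;a=np.arctan2(n[1],n[0])+b;A.append(a)
        c,p=step(c,p,v*np.array([np.cos(a),np.sin(a)]),K);C.append(c);Pp.append(p)
    return np.array(A),np.array(C),np.array(Pp)
def plan(c,p,v,N,K=3.47,nk=7):
    """peg heading relative to the contact normal at knots, least squares: weight on the r=150 arc"""
    kn=np.linspace(0,N-1,nk)
    B=lambda k:np.interp(np.arange(N),kn,k)
    def f(k):
        _,C,_=simb(c,p,B(k),v,K)
        return np.r_[(np.hypot(*(C-O).T)-.15)*1000/np.sqrt(N),np.diff(k)*1.5]
    s=least_squares(f,np.full(nk,.4),bounds=(-.8,.95),diff_step=1e-3)
    return B(s.x),*simb(c,p,B(s.x),v,K)
E
python3 - <<'E'
from plan import *
c=np.array([.5647,.1623]);th=polar(c)[1]
t=np.array([np.sin(th),-np.cos(th)]);inn=-np.array([np.cos(th),np.sin(th)])
for K in(3.47,8):
  for deg in(0,5,10,15):
    a=np.radians(deg);n=np.cos(a)*t+np.sin(a)*inn
    p=c-.068*n
    b,A,C,P=plan(c,p,.0015,70,K)
    print(K,deg,n.round(3),"beta",np.degrees(b)[::10].round(0),"A",np.degrees(A)[::10].round(0),"r",[round(float(polar(x)[0]),4) for x in C[::10]],polar(C[-1])[1].round(3))
E
```

```text
3.47 0 [ 0.846 -0.533] beta [54. 54. 54. 27.  6.  1.  0.] A [ 22.  14.   5. -29. -53. -58. -59.] r [0.1514, 0.1533, 0.1544, 0.1545, 0.1522, 0.1503, 0.1498] 0.441
3.47 5 [ 0.796 -0.605] beta [54. 54. 30. 21. 23. 27. 28.] A [ 17.   9. -23. -35. -36. -37. -40.] r [0.1514, 0.1525, 0.1527, 0.1512, 0.1501, 0.1498, 0.1498] 0.433
3.47 10 [ 0.741 -0.672] beta [36. 30. 28. 26. 23. 20. 16.] A [ -7. -17. -24. -30. -37. -44. -50.] r [0.1514, 0.1513, 0.1509, 0.1505, 0.1502, 0.15, 0.1501] 0.378
3.47 15 [ 0.679 -0.734] beta [-1. 18. 34. 42. 45. 45. 45.] A [-48. -30. -18. -16. -20. -26. -33.] r [0.1513, 0.1487, 0.1483, 0.1489, 0.1495, 0.1498, 0.1497] 0.452
8 0 [ 0.846 -0.533] beta [53. 39. 27. 21. 20. 20. 20.] A [ 21.  -1. -20. -30. -36. -39. -43.] r [0.1514, 0.152, 0.1516, 0.1508, 0.1501, 0.1498, 0.1499] 0.4
8 5 [ 0.796 -0.605] beta [26. 24. 24. 24. 25. 25. 25.] A [-11. -18. -23. -27. -31. -36. -40.] r [0.1514, 0.1509, 0.1504, 0.1501, 0.15, 0.1499, 0.15] 0.381
8 10 [ 0.741 -0.672] beta [-1.  8. 20. 27. 31. 31. 31.] A [-43. -35. -26. -23. -25. -30. -36.] r [0.1513, 0.1496, 0.1491, 0.1494, 0.1499, 0.1501, 0.1502] 0.383
8 15 [ 0.679 -0.734] beta [-31. -10.  14.  30.  36.  37.  36.] A [-78. -53. -29. -17. -17. -24. -31.] r [0.1513, 0.1485, 0.148, 0.1488, 0.1498, 0.1503, 0.1503] 0.409
```

Request:
play_rows --claw '[1,1,1,1,1]' --delta_pos '[[0.01,0.02,0],[0.02,0.03,0],[0.02,0.03,0],[0.011,0.02,0],[0,0,0]]' --delta_rot '[[0,0,0],[0,0,0],[0,0,0],[0,0,0],[0,0,0]]'

```text
time: 6.55
ee_pos: [0.5113, 0.2105, 0.0765]
eef_rot: [0.989, 0.145, 0.0, 0.0]
ft_force: [-0.3, 0.3, -1.1]
width: 0.0275
grip_force: 40.0
```

```bash
cat >> plan.py <<'E'
def rows(s,A,v):
    Rm=tcp(s)[:2,:2]
    u=np.c_[np.cos(A),np.sin(A)]@Rm*np.broadcast_to(v,len(A))[:,None]/.2
    for i in range(0,len(u),8): print([[round(float(a),4),round(float(b),4),0] for a,b in u[i:i+8]])
E
python3 - <<'E'
from plan import *
s=r.read_state();p=s["ee_pos"][:2];print(p)
c=np.array([.5647,.1623]);n=c-p;print(np.hypot(*n)-D,polar(c))
a=np.arctan2(n[1],n[0])
rows(s,np.full(8,a),.0006)
p2=c-D*n/np.hypot(*n)
b,A,C,P=plan(c,p2,.0015,64,4.5)
print(np.degrees(A)[::8],np.degrees(b)[::8],[polar(x)[0].round(4) for x in C[::8]])
rows(s,A[:40],.0015)
E
```

```text
[0.51131464 0.21048132]
0.004912695485121146 (np.float64(0.15140046235068108), np.float64(1.0086263481973958))
[[0.0016, 0.0026, 0], [0.0016, 0.0026, 0], [0.0016, 0.0026, 0], [0.0016, 0.0026, 0], [0.0016, 0.0026, 0], [0.0016, 0.0026, 0], [0.0016, 0.0026, 0], [0.0016, 0.0026, 0]]
[-23.97051812 -23.5133534  -23.03297724 -23.62461374 -25.93977181
 -29.92997991 -34.26046976 -38.5331333 ] [18.09634367 21.27185588 24.90700576 27.94474029 29.53393741 29.55361293
 29.22196217 28.89818562] [np.float64(0.1513), np.float64(0.1504), np.float64(0.1499), np.float64(0.1498), np.float64(0.1499), np.float64(0.1499), np.float64(0.15), np.float64(0.15)]
[[0.0057, 0.0049, 0], [0.0057, 0.0049, 0], [0.0057, 0.0049, 0], [0.0057, 0.0049, 0], [0.0057, 0.0049, 0], [0.0057, 0.0048, 0], [0.0057, 0.0048, 0], [0.0057, 0.0048, 0]]
[[0.0057, 0.0048, 0], [0.0057, 0.0048, 0], [0.0057, 0.0048, 0], [0.0057, 0.0048, 0], [0.0057, 0.0048, 0], [0.0058, 0.0048, 0], [0.0058, 0.0048, 0], [0.0058, 0.0048, 0]]
[[0.0058, 0.0048, 0], [0.0058, 0.0048, 0], [0.0058, 0.0048, 0], [0.0058, 0.0048, 0], [0.0058, 0.0048, 0], [0.0058, 0.0048, 0], [0.0058, 0.0048, 0], [0.0057, 0.0048, 0]]
[[0.0057, 0.0048, 0], [0.0057, 0.0049, 0], [0.0057, 0.0049, 0], [0.0057, 0.0049, 0], [0.0056, 0.005, 0], [0.0056, 0.005, 0], [0.0056, 0.005, 0], [0.0056, 0.005, 0]]
[[0.0055, 0.0051, 0], [0.0055, 0.0051, 0], [0.0054, 0.0052, 0], [0.0054, 0.0052, 0], [0.0053, 0.0053, 0], [0.0053, 0.0053, 0], [0.0053, 0.0054, 0], [0.0052, 0.0054, 0]]
```

Request:
play_rows --claw '[1,1,1,1,1,1,1,1]' --delta_pos '[[0.0016,0.0026,0],[0.0016,0.0026,0],[0.0016,0.0026,0],[0.0016,0.0026,0],[0.0016,0.0026,0],[0.0016,0.0026,0],[0.0016,0.0026,0],[0.0016,0.0026,0]]' --delta_rot '[[0,0,0],[0,0,0],[0,0,0],[0,0,0],[0,0,0],[0,0,0],[0,0,0],[0,0,0]]'

```text
time: 7.35
ee_pos: [0.5143, 0.2081, 0.0765]
eef_rot: [0.989, 0.145, 0.0, 0.0]
ft_force: [-0.4, 0.4, -0.8]
width: 0.0274
grip_force: 40.0
```

Request:
play_rows --claw '[1,1,1,1,1,1]' --delta_pos '[[0.0018,0.0024,0],[0.0018,0.0024,0],[0.0018,0.0024,0],[0.0018,0.0024,0],[0.0018,0.0024,0],[0.0018,0.0024,0]]' --delta_rot '[[0,0,0],[0,0,0],[0,0,0],[0,0,0],[0,0,0],[0,0,0]]'

```text
time: 7.95
ee_pos: [0.517, 0.2063, 0.0765]
eef_rot: [0.989, 0.146, -0.0, -0.0]
ft_force: [-2.5, 1.7, 0.3]
width: 0.0271
grip_force: 40.0
```

```bash
python3 - <<'E'
from plan import *
s,o=look([.565,.163]);print(s["time"],s["ee_pos"],s["ft_force"])
for q in o: print(polar(q[:2]),np.hypot(*(q[:2]-s["ee_pos"][:2])))
E
```

```text
wrist [0.5655 0.1602 0.0374] 6140
scene [0.5664 0.1614 0.037 ] 5814
8.0 [0.51715253 0.20613787 0.07654108] [-2.2603863  1.2204015 -0.6794527]
(np.float64(0.1500564810413344), np.float64(0.9969999427389157)) 0.06664166163829886
(np.float64(0.15154160839396438), np.float64(0.9955854555301352)) 0.06659418830318477
```

```bash
cat > next.py <<'E'
from plan import *
def go(c,N=64,v=.0015,M=40,K=4.5,ramp=0,p=None):
    s=r.read_state();p=s["ee_pos"][:2] if p is None else p;c=np.array(c)
    n=c-p;p=c-D*n/np.hypot(*n)
    b,A,C,P=plan(c,p,v,N,K)
    print("now r,th",np.round(polar(c),4),"gap",np.hypot(*n)-D,"A",np.degrees(A)[::8].round(),"b",np.degrees(b)[::8].round(),"r",[float(polar(x)[0].round(4)) for x in C[::8]])
    print("pred c",C[M-1].round(4),"p",P[M-1].round(4));rows(s,A[:M],v)
E
python3 - <<'E'
from next import *
go([.5661,.1611],ramp=0)
E
```

```text
now r,th [0.1511 0.9966] gap -0.0004471609908745927 A [-25. -24. -23. -23. -26. -30. -34. -38.] b [17. 21. 25. 29. 30. 31. 30. 30.] r [0.151, 0.1501, 0.1498, 0.1497, 0.1498, 0.1499, 0.15, 0.15]
pred c [0.6046 0.1233] p [0.5713 0.1814]
[[0.0056, 0.005, 0], [0.0056, 0.005, 0], [0.0056, 0.005, 0], [0.0056, 0.005, 0], [0.0056, 0.005, 0], [0.0056, 0.0049, 0], [0.0056, 0.0049, 0], [0.0057, 0.0049, 0]]
[[0.0057, 0.0049, 0], [0.0057, 0.0049, 0], [0.0057, 0.0049, 0], [0.0057, 0.0049, 0], [0.0057, 0.0049, 0], [0.0057, 0.0049, 0], [0.0057, 0.0048, 0], [0.0057, 0.0048, 0]]
[[0.0057, 0.0048, 0], [0.0058, 0.0048, 0], [0.0058, 0.0048, 0], [0.0058, 0.0048, 0], [0.0058, 0.0048, 0], [0.0058, 0.0048, 0], [0.0058, 0.0048, 0], [0.0057, 0.0048, 0]]
[[0.0057, 0.0048, 0], [0.0057, 0.0049, 0], [0.0057, 0.0049, 0], [0.0057, 0.0049, 0], [0.0056, 0.0049, 0], [0.0056, 0.005, 0], [0.0056, 0.005, 0], [0.0056, 0.005, 0]]
[[0.0055, 0.0051, 0], [0.0055, 0.0051, 0], [0.0055, 0.0052, 0], [0.0054, 0.0052, 0], [0.0054, 0.0052, 0], [0.0053, 0.0053, 0], [0.0053, 0.0053, 0], [0.0052, 0.0054, 0]]
```

Request:
play_rows --claw '[1,1,1,1,1,1,1,1]' --delta_pos '[[0.002,0.0018,0],[0.003,0.0027,0],[0.004,0.0036,0],[0.005,0.0045,0],[0.0056,0.005,0],[0.0056,0.005,0],[0.0056,0.005,0],[0.0056,0.005,0]]' --delta_rot '[[0,0,0],[0,0,0],[0,0,0],[0,0,0],[0,0,0],[0,0,0],[0,0,0],[0,0,0]]'

```text
time: 8.85
ee_pos: [0.5261, 0.2018, 0.0765]
eef_rot: [0.989, 0.145, 0.0, 0.0]
ft_force: [-1.9, 2.0, 1.3]
width: 0.0275
grip_force: 40.0
```

Request:
play_rows --claw '[1,1,1,1,1,1,1,1]' --delta_pos '[[0.0057,0.0049,0],[0.0057,0.0049,0],[0.0057,0.0049,0],[0.0057,0.0049,0],[0.0057,0.0049,0],[0.0057,0.0049,0],[0.0057,0.0048,0],[0.0057,0.0048,0]]' --delta_rot '[[0,0,0],[0,0,0],[0,0,0],[0,0,0],[0,0,0],[0,0,0],[0,0,0],[0,0,0]]'

```text
time: 9.65
ee_pos: [0.5371, 0.197, 0.0765]
eef_rot: [0.989, 0.145, 0.0, 0.0]
ft_force: [-2.6, 1.7, -0.1]
width: 0.0271
grip_force: 40.0
```

Request:
play_rows --claw '[1,1,1,1,1,1,1,1]' --delta_pos '[[0.0058,0.0048,0],[0.0058,0.0048,0],[0.0058,0.0048,0],[0.0058,0.0048,0],[0.0058,0.0048,0],[0.0058,0.0048,0],[0.0058,0.0048,0],[0.0058,0.0048,0]]' --delta_rot '[[0,0,0],[0,0,0],[0,0,0],[0,0,0],[0,0,0],[0,0,0],[0,0,0],[0,0,0]]'

```text
time: 10.45
ee_pos: [0.5482, 0.1923, 0.0765]
eef_rot: [0.989, 0.145, 0.0, 0.0]
ft_force: [-2.2, 3.1, -0.2]
width: 0.0275
grip_force: 40.0
```

Request:
play_rows --claw '[1,1,1,1,1,1,1,1]' --delta_pos '[[0.0057,0.0048,0],[0.0057,0.0049,0],[0.0057,0.0049,0],[0.0057,0.0049,0],[0.0056,0.0049,0],[0.0056,0.005,0],[0.0056,0.005,0],[0.0056,0.005,0]]' --delta_rot '[[0,0,0],[0,0,0],[0,0,0],[0,0,0],[0,0,0],[0,0,0],[0,0,0],[0,0,0]]'

```text
time: 11.25
ee_pos: [0.5591, 0.1873, 0.0765]
eef_rot: [0.989, 0.145, 0.0, 0.0]
ft_force: [-2.0, 2.2, 0.5]
width: 0.0274
grip_force: 40.0
```

Request:
play_rows --claw '[1,1,1,1]' --delta_pos '[[0.0055,0.0051,0],[0.0055,0.0051,0],[0.0055,0.0052,0],[0.0054,0.0052,0]]' --delta_rot '[[0,0,0],[0,0,0],[0,0,0],[0,0,0]]'

```text
time: 11.65
ee_pos: [0.5645, 0.1846, 0.0765]
eef_rot: [0.989, 0.145, 0.0, 0.0]
ft_force: [-2.1, 0.9, 0.3]
width: 0.0276
grip_force: 40.0
```

```bash
python3 - <<'E'
from next import *
s,o=look([.601,.128]);print(s["time"],s["ee_pos"],s["ft_force"])
for q in o: print(polar(q[:2]),np.hypot(*(q[:2]-s["ee_pos"][:2])))
go(.35*o[0][:2]+.65*o[1][:2])
E
```

```text
wrist [0.6034 0.1294 0.0362] 4973
scene [0.6024 0.13   0.0371] 5504
11.7 [0.56474038 0.18445294 0.076544  ] [-0.90153914  2.26715215  0.15283623]
(np.float64(0.15269126255218105), np.float64(0.6733879381554086)) 0.06722881272455725
(np.float64(0.1522850555964218), np.float64(0.6800214285225715)) 0.06624736562139782
now r,th [0.1524 0.6777] gap -0.0003534058502269871 A [ -1.  -7. -30. -51. -61. -65. -69. -72.] b [54. 54. 38. 21. 14. 11.  8.  7.] r [0.1526, 0.1538, 0.1542, 0.1532, 0.1519, 0.1508, 0.1502, 0.1502]
pred c [0.6252 0.0875] p [0.6092 0.1526]
[[0.0072, 0.0022, 0], [0.0071, 0.0024, 0], [0.0071, 0.0025, 0], [0.0071, 0.0026, 0], [0.007, 0.0027, 0], [0.007, 0.0028, 0], [0.0069, 0.0029, 0], [0.0069, 0.003, 0]]
[[0.0068, 0.0031, 0], [0.0068, 0.0032, 0], [0.0068, 0.0033, 0], [0.0066, 0.0035, 0], [0.0064, 0.004, 0], [0.0061, 0.0044, 0], [0.0058, 0.0047, 0], [0.0055, 0.0051, 0]]
[[0.0052, 0.0054, 0], [0.0048, 0.0057, 0], [0.0045, 0.006, 0], [0.0041, 0.0063, 0], [0.0037, 0.0065, 0], [0.0033, 0.0067, 0], [0.0032, 0.0068, 0], [0.003, 0.0069, 0]]
[[0.0028, 0.0069, 0], [0.0027, 0.007, 0], [0.0025, 0.0071, 0], [0.0024, 0.0071, 0], [0.0022, 0.0072, 0], [0.002, 0.0072, 0], [0.0019, 0.0073, 0], [0.0017, 0.0073, 0]]
[[0.0016, 0.0073, 0], [0.0015, 0.0073, 0], [0.0015, 0.0074, 0], [0.0014, 0.0074, 0], [0.0013, 0.0074, 0], [0.0012, 0.0074, 0], [0.0012, 0.0074, 0], [0.0011, 0.0074, 0]]
```

Request:
play_rows --claw '[1,1,1,1,1,1,1,1]' --delta_pos '[[0.004,0.0012,0],[0.006,0.002,0],[0.0071,0.0025,0],[0.0071,0.0026,0],[0.007,0.0027,0],[0.007,0.0028,0],[0.0069,0.0029,0],[0.0069,0.003,0]]' --delta_rot '[[0,0,0],[0,0,0],[0,0,0],[0,0,0],[0,0,0],[0,0,0],[0,0,0],[0,0,0]]'

```text
time: 12.55
ee_pos: [0.5755, 0.1839, 0.0765]
eef_rot: [0.989, 0.145, -0.0, 0.0]
ft_force: [-0.7, 1.4, -0.7]
width: 0.0273
grip_force: 40.0
```

Request:
play_rows --claw '[1,1,1,1,1,1,1,1]' --delta_pos '[[0.0068,0.0031,0],[0.0068,0.0032,0],[0.0068,0.0033,0],[0.0066,0.0035,0],[0.0064,0.004,0],[0.0061,0.0044,0],[0.0058,0.0047,0],[0.0055,0.0051,0]]' --delta_rot '[[0,0,0],[0,0,0],[0,0,0],[0,0,0],[0,0,0],[0,0,0],[0,0,0],[0,0,0]]'

```text
time: 13.35
ee_pos: [0.5871, 0.1808, 0.0765]
eef_rot: [0.989, 0.145, 0.0, 0.0]
ft_force: [-0.9, 1.9, -1.8]
width: 0.0274
grip_force: 40.0
```

```bash
python3 - <<'E'
from next import *
s,o=look([.615,.113]);print(s["time"],s["ee_pos"],s["ft_force"])
for q in o: print(polar(q[:2]),np.hypot(*(q[:2]-s["ee_pos"][:2])))
# fit K on first stretch
for K in(2.5,3.5,4.5,6,9):
    c=np.array([.5661,.1611]);n=c-np.array([.5172,.2061]);p=c-D*n/np.hypot(*n)
    wp=np.array([p,[.5261,.2018],[.5371,.197],[.5482,.1923],[.5591,.1873],[.5645,.1846],[.5647,.1845],s["ee_pos"][:2]])
    for i in range(7):
        for _ in range(20): c,p=step(c,p,(wp[i+1]-wp[i])/20,K)
        if i==5:c1=c
    print(K,c1.round(4),c.round(4))
go(.35*o[0][:2]+.65*o[1][:2])
E
```

```text
wrist [0.6125 0.1195 0.0373] 4046
scene [0.6135 0.1199 0.0371] 5677
13.4 [0.58737321 0.18059563 0.07653286] [-1.7670136   1.97514108 -1.34105056]
(np.float64(0.15426944283940852), np.float64(0.5861674804697847)) 0.06603243561548432
(np.float64(0.15528757680157423), np.float64(0.5843060012055676)) 0.06612664247573129
2.5 [0.6049 0.1309] [0.6166 0.1203]
3.5 [0.6024 0.1291] [0.613  0.1187]
4.5 [0.601  0.1282] [0.6105 0.1177]
6 [0.5996 0.1273] [0.6079 0.1168]
9 [0.5982 0.1265] [0.605 0.116]
now r,th [0.1549 0.585 ] gap -0.0008016315900510745 A [-32. -42. -50. -58. -63. -69. -73. -77.] b [35. 30. 25. 21. 18. 15. 12. 10.] r [0.1549, 0.1543, 0.1534, 0.1524, 0.1514, 0.1507, 0.1503, 0.1503]
pred c [0.6309 0.0682] p [0.623  0.1347]
[[0.0049, 0.0056, 0], [0.0048, 0.0057, 0], [0.0047, 0.0058, 0], [0.0046, 0.0059, 0], [0.0044, 0.006, 0], [0.0043, 0.0061, 0], [0.0042, 0.0062, 0], [0.0041, 0.0063, 0]]
[[0.0039, 0.0064, 0], [0.0038, 0.0065, 0], [0.0037, 0.0065, 0], [0.0036, 0.0066, 0], [0.0034, 0.0067, 0], [0.0033, 0.0067, 0], [0.0032, 0.0068, 0], [0.0031, 0.0069, 0]]
[[0.0029, 0.0069, 0], [0.0028, 0.007, 0], [0.0027, 0.007, 0], [0.0025, 0.0071, 0], [0.0024, 0.0071, 0], [0.0023, 0.0071, 0], [0.0022, 0.0072, 0], [0.0021, 0.0072, 0]]
[[0.002, 0.0072, 0], [0.0019, 0.0073, 0], [0.0018, 0.0073, 0], [0.0017, 0.0073, 0], [0.0016, 0.0073, 0], [0.0016, 0.0073, 0], [0.0015, 0.0074, 0], [0.0014, 0.0074, 0]]
[[0.0013, 0.0074, 0], [0.0012, 0.0074, 0], [0.0011, 0.0074, 0], [0.001, 0.0074, 0], [0.0009, 0.0074, 0], [0.0009, 0.0074, 0], [0.0008, 0.0075, 0], [0.0007, 0.0075, 0]]
```

The model fits with K of about 3.4. I replan with that.

```bash
sed -i 's/D=.067/D=.0663/' plan.py; python3 - <<'E'
from next import *
go([.6131,.1198],K=3.35,v=.0016,M=24)
E
```

```text
now r,th [0.1549 0.5855] gap -0.00017842561744317587 A [ -32.  -44.  -62.  -83. -104. -109. -107. -102.] b [ 35.  27.  12.  -8. -31. -42. -45. -46.] r [0.1549, 0.1548, 0.1539, 0.1525, 0.151, 0.15, 0.1501, 0.1516]
pred c [0.6272 0.0873] p [0.6096 0.1512]
[[0.0053, 0.006, 0], [0.0052, 0.0061, 0], [0.005, 0.0063, 0], [0.0048, 0.0064, 0], [0.0046, 0.0065, 0], [0.0044, 0.0066, 0], [0.0043, 0.0068, 0], [0.0041, 0.0069, 0]]
[[0.0039, 0.007, 0], [0.0037, 0.0071, 0], [0.0035, 0.0072, 0], [0.0033, 0.0073, 0], [0.0029, 0.0074, 0], [0.0026, 0.0076, 0], [0.0022, 0.0077, 0], [0.0019, 0.0078, 0]]
[[0.0016, 0.0078, 0], [0.0012, 0.0079, 0], [0.0009, 0.008, 0], [0.0005, 0.008, 0], [0.0002, 0.008, 0], [-0.0001, 0.008, 0], [-0.0005, 0.008, 0], [-0.0009, 0.0079, 0]]
```

```bash
cat >> plan.py <<'E'
def bear(c,p):
    """angle of the contact normal inward of the lane tangent"""
    th=polar(c)[1];n=c-p;a=np.arctan2(n[1],n[0])
    return -((a-(th-np.pi/2)+np.pi)%(2*np.pi)-np.pi)
def plan(c,p,v,N,K=3.35,nk=6):
    kn=np.linspace(0,N-1,nk)
    B=lambda k:np.interp(np.arange(N),kn,k)
    def f(k):
        _,C,P=simb(c,p,B(k),v,K)
        e=(np.hypot(*(C-O).T)-.15)*1000
        return np.r_[e/np.sqrt(N),np.diff(k)*2,(k-.55)*.7,(bear(C[-1],P[-1])-.18)*15,e[-1]]
    s=min((least_squares(f,np.full(nk,k0),bounds=(-.8,.95),diff_step=1e-3) for k0 in(.1,.5,.8)),key=lambda s:s.cost)
    print("bear0",np.degrees(bear(c,p)).round(1))
    return B(s.x),*simb(c,p,B(s.x),v,K)
E
python3 - <<'E'
from next import *
go([.6131,.1198],K=3.35,v=.0016,M=24)
E
```

```text
bear0 10.6
now r,th [0.1549 0.5855] gap -0.00017842561744317587 A [-13. -28. -44. -63. -65. -65. -64. -65.] b [54. 46. 34. 19. 20. 23. 28. 30.] r [0.155, 0.1554, 0.1552, 0.1537, 0.1519, 0.1507, 0.1502, 0.15]
pred c [0.6261 0.0935] p [0.6175 0.1593]
[[0.007, 0.0039, 0], [0.0068, 0.0042, 0], [0.0067, 0.0044, 0], [0.0065, 0.0046, 0], [0.0064, 0.0048, 0], [0.0062, 0.005, 0], [0.006, 0.0052, 0], [0.0059, 0.0054, 0]]
[[0.0057, 0.0056, 0], [0.0055, 0.0058, 0], [0.0053, 0.006, 0], [0.0052, 0.0061, 0], [0.005, 0.0063, 0], [0.0047, 0.0064, 0], [0.0045, 0.0066, 0], [0.0042, 0.0068, 0]]
[[0.0039, 0.007, 0], [0.0036, 0.0072, 0], [0.0033, 0.0073, 0], [0.0029, 0.0074, 0], [0.0026, 0.0076, 0], [0.0023, 0.0077, 0], [0.002, 0.0077, 0], [0.0017, 0.0078, 0]]
```

Request:
play_rows --claw '[1,1,1,1,1,1,1,1]' --delta_pos '[[0.004,0.0022,0],[0.006,0.0036,0],[0.0067,0.0044,0],[0.0065,0.0046,0],[0.0064,0.0048,0],[0.0062,0.005,0],[0.006,0.0052,0],[0.0059,0.0054,0]]' --delta_rot '[[0,0,0],[0,0,0],[0,0,0],[0,0,0],[0,0,0],[0,0,0],[0,0,0],[0,0,0]]'

```text
time: 14.25
ee_pos: [0.5983, 0.1769, 0.0766]
eef_rot: [0.989, 0.145, 0.0, -0.0]
ft_force: [-1.1, 1.5, -0.1]
width: 0.0277
grip_force: 40.0
```

Request:
play_rows --claw '[1,1,1,1,1,1,1,1]' --delta_pos '[[0.0057,0.0056,0],[0.0055,0.0058,0],[0.0053,0.006,0],[0.0052,0.0061,0],[0.005,0.0063,0],[0.0047,0.0064,0],[0.0045,0.0066,0],[0.0042,0.0068,0]]' --delta_rot '[[0,0,0],[0,0,0],[0,0,0],[0,0,0],[0,0,0],[0,0,0],[0,0,0],[0,0,0]]'

```text
time: 15.05
ee_pos: [0.6088, 0.1696, 0.0766]
eef_rot: [0.989, 0.145, 0.0, 0.0]
ft_force: [-1.0, 2.4, -0.2]
width: 0.0273
grip_force: 40.0
```

```bash
cat >> next.py <<'E'
def cyc(g,**k):
    s,o=look(g);print(s["time"],s["ee_pos"],s["ft_force"].round(1))
    go(.35*o[0][:2]+.65*o[1][:2],**k)
E
python3 - <<'E'
from next import *
cyc([.623,.104],K=3.35,v=.0016,M=24)
E
```

```text
wrist [0.6182 0.1048 0.0394] 3646
scene [0.6235 0.1047 0.037 ] 5790
15.1 [0.60903894 0.16933988 0.07655113] [ 0.   3.2 -0.9]
bear0 16.1
now r,th [0.1547 0.4739] gap -0.0005503851604448662 A [-65. -63. -61. -59. -61. -63. -68. -72.] b [14. 18. 23. 28. 30. 32. 32. 32.] r [0.1543, 0.1523, 0.1509, 0.1503, 0.1501, 0.15, 0.15, 0.15]
pred c [0.6301 0.0697] p [0.6269 0.1359]
[[0.0011, 0.0079, 0], [0.0012, 0.0079, 0], [0.0012, 0.0079, 0], [0.0013, 0.0079, 0], [0.0013, 0.0079, 0], [0.0013, 0.0079, 0], [0.0014, 0.0079, 0], [0.0014, 0.0079, 0]]
[[0.0014, 0.0079, 0], [0.0015, 0.0079, 0], [0.0015, 0.0079, 0], [0.0015, 0.0079, 0], [0.0016, 0.0078, 0], [0.0016, 0.0078, 0], [0.0016, 0.0078, 0], [0.0017, 0.0078, 0]]
[[0.0017, 0.0078, 0], [0.0017, 0.0078, 0], [0.0018, 0.0078, 0], [0.0018, 0.0078, 0], [0.0018, 0.0078, 0], [0.0019, 0.0078, 0], [0.0019, 0.0078, 0], [0.0019, 0.0078, 0]]
```

```bash
sed -i 's/s,o=look(g)/s,o=look(g,("scene",))/;s/go(.35.*\*\*k)/go(o[0][:2],**k)/' next.py; python3 - <<'E'
from next import *
go([.6235,.1047],K=3.35,v=.0016,M=24)
E
```

```text
bear0 14.2
now r,th [0.1563 0.4679] gap -9.056891925034172e-05 A [-44. -51. -57. -63. -66. -70. -73. -77.] b [34. 31. 28. 27. 26. 26. 26. 26.] r [0.1562, 0.1555, 0.1545, 0.1535, 0.1525, 0.1516, 0.151, 0.1505]
pred c [0.6328 0.0725] p [0.6318 0.1387]
[[0.004, 0.0069, 0], [0.0039, 0.007, 0], [0.0037, 0.0071, 0], [0.0036, 0.0071, 0], [0.0035, 0.0072, 0], [0.0034, 0.0072, 0], [0.0033, 0.0073, 0], [0.0032, 0.0073, 0]]
[[0.0031, 0.0074, 0], [0.003, 0.0074, 0], [0.0028, 0.0075, 0], [0.0027, 0.0075, 0], [0.0026, 0.0076, 0], [0.0025, 0.0076, 0], [0.0024, 0.0076, 0], [0.0023, 0.0077, 0]]
[[0.0022, 0.0077, 0], [0.0021, 0.0077, 0], [0.002, 0.0077, 0], [0.002, 0.0078, 0], [0.0019, 0.0078, 0], [0.0018, 0.0078, 0], [0.0017, 0.0078, 0], [0.0016, 0.0078, 0]]
```

Request:
play_rows --claw '[1,1,1,1,1,1,1,1]' --delta_pos '[[0.0023,0.004,0],[0.0034,0.006,0],[0.0037,0.0071,0],[0.0036,0.0071,0],[0.0035,0.0072,0],[0.0034,0.0072,0],[0.0033,0.0073,0],[0.0032,0.0073,0]]' --delta_rot '[[0,0,0],[0,0,0],[0,0,0],[0,0,0],[0,0,0],[0,0,0],[0,0,0],[0,0,0]]'

```text
time: 15.95
ee_pos: [0.6169, 0.1609, 0.0766]
eef_rot: [0.989, 0.145, 0.0, 0.0]
ft_force: [-1.2, 1.2, 0.4]
width: 0.0273
grip_force: 40.0
```

Request:
play_rows --claw '[1,1,1,1,1,1,1,1]' --delta_pos '[[0.0031,0.0074,0],[0.003,0.0074,0],[0.0028,0.0075,0],[0.0027,0.0075,0],[0.0026,0.0076,0],[0.0025,0.0076,0],[0.0024,0.0076,0],[0.0023,0.0077,0]]' --delta_rot '[[0,0,0],[0,0,0],[0,0,0],[0,0,0],[0,0,0],[0,0,0],[0,0,0],[0,0,0]]'

```text
time: 16.75
ee_pos: [0.6244, 0.1506, 0.0765]
eef_rot: [0.989, 0.145, 0.0, 0.0]
ft_force: [-0.2, 3.7, 0.7]
width: 0.0273
grip_force: 40.0
```

```bash
python3 - <<'E'
from next import *
cyc([.631,.083],K=3.35,v=.0016,M=24)
E
```

```text
scene [0.6301 0.0849 0.037 ] 5729
16.75 [0.6244422  0.15058519 0.07654618] [-0.2  3.7  0.7]
bear0 14.4
now r,th [0.1547 0.3339] gap -0.0007618554528760618 A [-59. -63. -65. -68. -71. -74. -78. -82.] b [26. 26. 27. 28. 29. 29. 30. 29.] r [0.1545, 0.1533, 0.1524, 0.1516, 0.1511, 0.1507, 0.1504, 0.1502]
pred c [0.6348 0.0506] p [0.6416 0.1165]
[[0.0019, 0.0078, 0], [0.0019, 0.0078, 0], [0.0018, 0.0078, 0], [0.0018, 0.0078, 0], [0.0017, 0.0078, 0], [0.0017, 0.0078, 0], [0.0016, 0.0078, 0], [0.0015, 0.0078, 0]]
[[0.0015, 0.0079, 0], [0.0014, 0.0079, 0], [0.0014, 0.0079, 0], [0.0013, 0.0079, 0], [0.0013, 0.0079, 0], [0.0012, 0.0079, 0], [0.0012, 0.0079, 0], [0.0011, 0.0079, 0]]
[[0.0011, 0.0079, 0], [0.001, 0.0079, 0], [0.001, 0.0079, 0], [0.001, 0.0079, 0], [0.0009, 0.0079, 0], [0.0009, 0.008, 0], [0.0008, 0.008, 0], [0.0008, 0.008, 0]]
```

Tracking is good, so I use 24 rows this time.

Request:
play_rows --claw '[1,1,1,1,1,1,1,1]' --delta_pos '[[0.001,0.0045,0],[0.0015,0.0065,0],[0.0018,0.0078,0],[0.0018,0.0078,0],[0.0017,0.0078,0],[0.0017,0.0078,0],[0.0016,0.0078,0],[0.0015,0.0078,0]]' --delta_rot '[[0,0,0],[0,0,0],[0,0,0],[0,0,0],[0,0,0],[0,0,0],[0,0,0],[0,0,0]]'

```text
time: 17.6
ee_pos: [0.6302, 0.1402, 0.0766]
eef_rot: [0.989, 0.145, 0.0, 0.0]
ft_force: [-1.3, 2.7, 0.1]
width: 0.0273
grip_force: 40.0
```

Request:
play_rows --claw '[1,1,1,1,1,1,1,1]' --delta_pos '[[0.0015,0.0079,0],[0.0014,0.0079,0],[0.0014,0.0079,0],[0.0013,0.0079,0],[0.0013,0.0079,0],[0.0012,0.0079,0],[0.0012,0.0079,0],[0.0011,0.0079,0]]' --delta_rot '[[0,0,0],[0,0,0],[0,0,0],[0,0,0],[0,0,0],[0,0,0],[0,0,0],[0,0,0]]'

```text
time: 18.4
ee_pos: [0.6358, 0.1287, 0.0765]
eef_rot: [0.989, 0.145, 0.0, 0.0]
ft_force: [-0.9, 2.4, 1.0]
width: 0.0272
grip_force: 40.0
```

Request:
play_rows --claw '[1,1,1,1,1,1,1,1]' --delta_pos '[[0.0011,0.0079,0],[0.001,0.0079,0],[0.001,0.0079,0],[0.001,0.0079,0],[0.0009,0.0079,0],[0.0009,0.008,0],[0.0008,0.008,0],[0.0008,0.008,0]]' --delta_rot '[[0,0,0],[0,0,0],[0,0,0],[0,0,0],[0,0,0],[0,0,0],[0,0,0],[0,0,0]]'

```text
time: 19.2
ee_pos: [0.6409, 0.1169, 0.0765]
eef_rot: [0.989, 0.145, 0.0, 0.0]
ft_force: [-0.2, 2.6, 1.9]
width: 0.0273
grip_force: 40.0
```

```bash
python3 - <<'E'
from next import *
cyc([.635,.052],K=3.35,v=.0016,M=24)
E
```

```text
scene [0.6348 0.0511 0.037 ] 5382
19.2 [0.64089549 0.11691017 0.07654094] [-0.2  2.6  1.9]
bear0 11.8
now r,th [0.1518 0.1119] gap -0.0006298430291690055 A [-65. -69. -73. -77. -81. -85. -89. -93.] b [31. 30. 30. 30. 31. 31. 31. 31.] r [0.1517, 0.1514, 0.151, 0.1507, 0.1505, 0.1503, 0.1502, 0.1501]
pred c [0.6338 0.0177] p [0.6537 0.0809]
[[0.0012, 0.0079, 0], [0.0011, 0.0079, 0], [0.001, 0.0079, 0], [0.001, 0.0079, 0], [0.0009, 0.008, 0], [0.0008, 0.008, 0], [0.0007, 0.008, 0], [0.0007, 0.008, 0]]
[[0.0006, 0.008, 0], [0.0005, 0.008, 0], [0.0004, 0.008, 0], [0.0004, 0.008, 0], [0.0003, 0.008, 0], [0.0002, 0.008, 0], [0.0002, 0.008, 0], [0.0001, 0.008, 0]]
[[0.0, 0.008, 0], [-0.0001, 0.008, 0], [-0.0001, 0.008, 0], [-0.0002, 0.008, 0], [-0.0003, 0.008, 0], [-0.0003, 0.008, 0], [-0.0004, 0.008, 0], [-0.0005, 0.008, 0]]
```

Request:
play_rows --claw '[1,1,1,1,1,1,1,1]' --delta_pos '[[0.0007,0.0045,0],[0.0009,0.0065,0],[0.001,0.0079,0],[0.001,0.0079,0],[0.0009,0.008,0],[0.0008,0.008,0],[0.0007,0.008,0],[0.0007,0.008,0]]' --delta_rot '[[0,0,0],[0,0,0],[0,0,0],[0,0,0],[0,0,0],[0,0,0],[0,0,0],[0,0,0]]'

```text
time: 20.05
ee_pos: [0.6456, 0.106, 0.0765]
eef_rot: [0.989, 0.145, 0.0, 0.0]
ft_force: [-0.0, 3.4, 0.4]
width: 0.0272
grip_force: 40.0
```

Request:
play_rows --claw '[1,1,1,1,1,1,1,1]' --delta_pos '[[0.0006,0.008,0],[0.0005,0.008,0],[0.0004,0.008,0],[0.0004,0.008,0],[0.0003,0.008,0],[0.0002,0.008,0],[0.0002,0.008,0],[0.0001,0.008,0]]' --delta_rot '[[0,0,0],[0,0,0],[0,0,0],[0,0,0],[0,0,0],[0,0,0],[0,0,0],[0,0,0]]'

```text
time: 20.85
ee_pos: [0.6498, 0.0939, 0.0765]
eef_rot: [0.989, 0.145, 0.0, 0.0]
ft_force: [0.7, 2.7, 0.9]
width: 0.0273
grip_force: 40.0
```

Request:
play_rows --claw '[1,1,1,1,1,1,1,1]' --delta_pos '[[0,0.008,0],[-0.0001,0.008,0],[-0.0001,0.008,0],[-0.0002,0.008,0],[-0.0003,0.008,0],[-0.0003,0.008,0],[-0.0004,0.008,0],[-0.0005,0.008,0]]' --delta_rot '[[0,0,0],[0,0,0],[0,0,0],[0,0,0],[0,0,0],[0,0,0],[0,0,0],[0,0,0]]'

```text
time: 21.65
ee_pos: [0.653, 0.0816, 0.0765]
eef_rot: [0.989, 0.145, 0.0, 0.0]
ft_force: [-0.2, 2.9, 1.0]
width: 0.0273
grip_force: 40.0
```

```bash
python3 - <<'E'
from next import *
cyc([.634,.018],K=3.35,v=.0016,M=32)
E
```

```text
scene [0.634  0.0191 0.0373] 6215
21.65 [0.65304947 0.08158573 0.07652854] [-0.2  2.9  1. ]
bear0 11.4
now r,th [ 0.1507 -0.1002] gap -0.0013891374763984332 A [ -79.  -82.  -85.  -88.  -91.  -95. -100. -104.] b [29. 29. 30. 31. 32. 32. 32. 32.] r [0.1507, 0.1503, 0.1501, 0.15, 0.15, 0.15, 0.15, 0.15]
pred c [ 0.6223 -0.0239] p [0.6585 0.0316]
[[-0.0007, 0.008, 0], [-0.0008, 0.008, 0], [-0.0008, 0.008, 0], [-0.0009, 0.008, 0], [-0.0009, 0.0079, 0], [-0.001, 0.0079, 0], [-0.001, 0.0079, 0], [-0.0011, 0.0079, 0]]
[[-0.0011, 0.0079, 0], [-0.0012, 0.0079, 0], [-0.0012, 0.0079, 0], [-0.0013, 0.0079, 0], [-0.0013, 0.0079, 0], [-0.0014, 0.0079, 0], [-0.0015, 0.0079, 0], [-0.0015, 0.0079, 0]]
[[-0.0016, 0.0078, 0], [-0.0016, 0.0078, 0], [-0.0017, 0.0078, 0], [-0.0017, 0.0078, 0], [-0.0018, 0.0078, 0], [-0.0018, 0.0078, 0], [-0.0019, 0.0078, 0], [-0.0019, 0.0078, 0]]
[[-0.002, 0.0078, 0], [-0.002, 0.0077, 0], [-0.0021, 0.0077, 0], [-0.0022, 0.0077, 0], [-0.0022, 0.0077, 0], [-0.0023, 0.0077, 0], [-0.0023, 0.0076, 0], [-0.0024, 0.0076, 0]]
```

Request:
play_rows --claw '[1,1,1,1,1,1,1,1]' --delta_pos '[[-0.0004,0.0045,0],[-0.0006,0.0065,0],[-0.0008,0.008,0],[-0.0009,0.008,0],[-0.0009,0.0079,0],[-0.001,0.0079,0],[-0.001,0.0079,0],[-0.0011,0.0079,0]]' --delta_rot '[[0,0,0],[0,0,0],[0,0,0],[0,0,0],[0,0,0],[0,0,0],[0,0,0],[0,0,0]]'

```text
time: 22.5
ee_pos: [0.6552, 0.0699, 0.0766]
eef_rot: [0.989, 0.145, 0.0, 0.0]
ft_force: [0.8, 3.3, -0.2]
width: 0.0273
grip_force: 40.0
```

Request:
play_rows --claw '[1,1,1,1,1,1,1,1]' --delta_pos '[[-0.0011,0.0079,0],[-0.0012,0.0079,0],[-0.0012,0.0079,0],[-0.0013,0.0079,0],[-0.0013,0.0079,0],[-0.0014,0.0079,0],[-0.0015,0.0079,0],[-0.0015,0.0079,0]]' --delta_rot '[[0,0,0],[0,0,0],[0,0,0],[0,0,0],[0,0,0],[0,0,0],[0,0,0],[0,0,0]]'

```text
time: 23.3
ee_pos: [0.6568, 0.0573, 0.0766]
eef_rot: [0.989, 0.145, 0.0, 0.0]
ft_force: [1.6, 2.9, 0.3]
width: 0.0275
grip_force: 40.0
```

Request:
play_rows --claw '[1,1,1,1,1,1,1,1]' --delta_pos '[[-0.0016,0.0078,0],[-0.0016,0.0078,0],[-0.0017,0.0078,0],[-0.0017,0.0078,0],[-0.0018,0.0078,0],[-0.0018,0.0078,0],[-0.0019,0.0078,0],[-0.0019,0.0078,0]]' --delta_rot '[[0,0,0],[0,0,0],[0,0,0],[0,0,0],[0,0,0],[0,0,0],[0,0,0],[0,0,0]]'

```text
time: 24.1
ee_pos: [0.6576, 0.0445, 0.0765]
eef_rot: [0.989, 0.145, 0.0, 0.0]
ft_force: [1.0, 2.8, -0.2]
width: 0.0271
grip_force: 40.0
```

```bash
python3 - <<'E'
from next import *
cyc([.628,-.014],K=3.35,v=.0016,M=32)
E
```

```text
scene [ 0.6268 -0.0141  0.0368] 5749
24.1 [0.65764424 0.04451723 0.0765426 ] [ 1.   2.8 -0.2]
bear0 9.3
now r,th [ 0.1508 -0.326 ] gap -0.0004456897255964154 A [ -67.  -85.  -97. -104. -107. -110. -113. -116.] b [51. 39. 31. 28. 29. 30. 31. 32.] r [0.1509, 0.1516, 0.1514, 0.1509, 0.1504, 0.1501, 0.15, 0.15]
pred c [ 0.6076 -0.0517] p [ 0.6552 -0.0055]
[[0.0008, 0.008, 0], [0.0005, 0.008, 0], [0.0002, 0.008, 0], [-0.0001, 0.008, 0], [-0.0004, 0.008, 0], [-0.0007, 0.008, 0], [-0.001, 0.0079, 0], [-0.0013, 0.0079, 0]]
[[-0.0016, 0.0078, 0], [-0.0018, 0.0078, 0], [-0.0021, 0.0077, 0], [-0.0024, 0.0076, 0], [-0.0027, 0.0075, 0], [-0.0029, 0.0075, 0], [-0.003, 0.0074, 0], [-0.0031, 0.0074, 0]]
[[-0.0032, 0.0073, 0], [-0.0033, 0.0073, 0], [-0.0035, 0.0072, 0], [-0.0036, 0.0072, 0], [-0.0037, 0.0071, 0], [-0.0038, 0.007, 0], [-0.0039, 0.007, 0], [-0.004, 0.0069, 0]]
[[-0.0041, 0.0069, 0], [-0.0042, 0.0068, 0], [-0.0043, 0.0068, 0], [-0.0043, 0.0067, 0], [-0.0043, 0.0067, 0], [-0.0044, 0.0067, 0], [-0.0044, 0.0067, 0], [-0.0044, 0.0067, 0]]
```

Request:
play_rows --claw '[1,1,1,1,1,1,1,1]' --delta_pos '[[0.0004,0.0045,0],[0.0004,0.0065,0],[0.0002,0.008,0],[-0.0001,0.008,0],[-0.0004,0.008,0],[-0.0007,0.008,0],[-0.001,0.0079,0],[-0.0013,0.0079,0]]' --delta_rot '[[0,0,0],[0,0,0],[0,0,0],[0,0,0],[0,0,0],[0,0,0],[0,0,0],[0,0,0]]'

```text
time: 24.95
ee_pos: [0.6606, 0.0331, 0.0766]
eef_rot: [0.989, 0.145, 0.0, 0.0]
ft_force: [1.3, 2.7, -0.6]
width: 0.027
grip_force: 40.0
```

Request:
play_rows --claw '[1,1,1,1,1,1,1,1]' --delta_pos '[[-0.0016,0.0078,0],[-0.0018,0.0078,0],[-0.0021,0.0077,0],[-0.0024,0.0076,0],[-0.0027,0.0075,0],[-0.0029,0.0075,0],[-0.003,0.0074,0],[-0.0031,0.0074,0]]' --delta_rot '[[0,0,0],[0,0,0],[0,0,0],[0,0,0],[0,0,0],[0,0,0],[0,0,0],[0,0,0]]'

```text
time: 25.75
ee_pos: [0.6603, 0.0203, 0.0766]
eef_rot: [0.989, 0.145, 0.0, 0.0]
ft_force: [1.2, 1.8, 0.2]
width: 0.0273
grip_force: 40.0
```

Request:
play_rows --claw '[1,1,1,1,1,1,1,1]' --delta_pos '[[-0.0032,0.0073,0],[-0.0033,0.0073,0],[-0.0035,0.0072,0],[-0.0036,0.0072,0],[-0.0037,0.0071,0],[-0.0038,0.007,0],[-0.0039,0.007,0],[-0.004,0.0069,0]]' --delta_rot '[[0,0,0],[0,0,0],[0,0,0],[0,0,0],[0,0,0],[0,0,0],[0,0,0],[0,0,0]]'

```text
time: 26.55
ee_pos: [0.658, 0.0078, 0.0766]
eef_rot: [0.989, 0.145, 0.0, 0.0]
ft_force: [1.0, 2.4, -0.5]
width: 0.0273
grip_force: 40.0
```

```bash
python3 - <<'E'
from next import *
cyc([.615,-.043],K=3.35,v=.0016,M=32)
E
```

```text
scene [ 0.6145 -0.0413  0.0372] 5271
26.55 [0.65798051 0.00775085 0.0765511 ] [ 1.   2.4 -0.5]
bear0 11.7
now r,th [ 0.1508 -0.5248] gap -0.001049859694842295 A [-105. -107. -109. -112. -115. -119. -124. -128.] b [27. 29. 30. 31. 32. 32. 32. 32.] r [0.1507, 0.1502, 0.15, 0.1499, 0.1499, 0.1499, 0.15, 0.15]
pred c [ 0.5858 -0.0758] p [ 0.6417 -0.0401]
[[-0.0042, 0.0068, 0], [-0.0042, 0.0068, 0], [-0.0042, 0.0068, 0], [-0.0043, 0.0068, 0], [-0.0043, 0.0068, 0], [-0.0043, 0.0067, 0], [-0.0044, 0.0067, 0], [-0.0044, 0.0067, 0]]
[[-0.0044, 0.0067, 0], [-0.0045, 0.0066, 0], [-0.0045, 0.0066, 0], [-0.0045, 0.0066, 0], [-0.0046, 0.0066, 0], [-0.0046, 0.0065, 0], [-0.0046, 0.0065, 0], [-0.0047, 0.0065, 0]]
[[-0.0047, 0.0065, 0], [-0.0047, 0.0064, 0], [-0.0048, 0.0064, 0], [-0.0048, 0.0064, 0], [-0.0048, 0.0064, 0], [-0.0049, 0.0063, 0], [-0.0049, 0.0063, 0], [-0.005, 0.0063, 0]]
[[-0.005, 0.0063, 0], [-0.005, 0.0062, 0], [-0.0051, 0.0062, 0], [-0.0051, 0.0061, 0], [-0.0052, 0.0061, 0], [-0.0052, 0.0061, 0], [-0.0053, 0.006, 0], [-0.0053, 0.006, 0]]
```

Request:
play_rows --claw '[1,1,1,1,1,1,1,1]' --delta_pos '[[-0.0025,0.004,0],[-0.0037,0.006,0],[-0.0042,0.0068,0],[-0.0043,0.0068,0],[-0.0043,0.0068,0],[-0.0043,0.0067,0],[-0.0044,0.0067,0],[-0.0044,0.0067,0]]' --delta_rot '[[0,0,0],[0,0,0],[0,0,0],[0,0,0],[0,0,0],[0,0,0],[0,0,0],[0,0,0]]'

```text
time: 27.4
ee_pos: [0.6547, -0.0038, 0.0765]
eef_rot: [0.989, 0.145, 0.0, 0.0]
ft_force: [2.0, 2.2, -0.6]
width: 0.0277
grip_force: 40.0
```

Request:
play_rows --claw '[1,1,1,1,1,1,1,1]' --delta_pos '[[-0.0044,0.0067,0],[-0.0045,0.0066,0],[-0.0045,0.0066,0],[-0.0045,0.0066,0],[-0.0046,0.0066,0],[-0.0046,0.0065,0],[-0.0046,0.0065,0],[-0.0047,0.0065,0]]' --delta_rot '[[0,0,0],[0,0,0],[0,0,0],[0,0,0],[0,0,0],[0,0,0],[0,0,0],[0,0,0]]'

```text
time: 28.2
ee_pos: [0.6508, -0.0159, 0.0765]
eef_rot: [0.989, 0.145, 0.0, 0.0]
ft_force: [1.8, 1.8, -0.5]
width: 0.0277
grip_force: 40.0
```

Request:
play_rows --claw '[1,1,1,1,1,1,1,1]' --delta_pos '[[-0.0047,0.0065,0],[-0.0047,0.0064,0],[-0.0048,0.0064,0],[-0.0048,0.0064,0],[-0.0048,0.0064,0],[-0.0049,0.0063,0],[-0.0049,0.0063,0],[-0.005,0.0063,0]]' --delta_rot '[[0,0,0],[0,0,0],[0,0,0],[0,0,0],[0,0,0],[0,0,0],[0,0,0],[0,0,0]]'

```text
time: 29.0
ee_pos: [0.6463, -0.028, 0.0766]
eef_rot: [0.989, 0.145, 0.0, 0.0]
ft_force: [1.4, 2.3, -1.1]
width: 0.0271
grip_force: 40.0
```

```bash
python3 - <<'E'
from next import *
cyc([.593,-.069],K=3.35,v=.0016,M=40)
E
```

```text
scene [ 0.5941 -0.0686  0.0368] 4770
29.0 [ 0.64632296 -0.02796132  0.07655975] [ 1.4  2.3 -1.1]
bear0 9.3
now r,th [ 0.1506 -0.7511] gap -0.0004449776765364788 A [ -93. -109. -121. -128. -131. -134. -137. -141.] b [49. 39. 32. 29. 29. 30. 31. 32.] r [0.1507, 0.1514, 0.1513, 0.1509, 0.1505, 0.1502, 0.15, 0.15]
pred c [ 0.5511 -0.1002] p [ 0.6149 -0.0821]
[[-0.0027, 0.0075, 0], [-0.003, 0.0074, 0], [-0.0033, 0.0073, 0], [-0.0035, 0.0072, 0], [-0.0038, 0.0071, 0], [-0.004, 0.0069, 0], [-0.0042, 0.0068, 0], [-0.0045, 0.0066, 0]]
[[-0.0047, 0.0065, 0], [-0.0049, 0.0063, 0], [-0.0051, 0.0062, 0], [-0.0053, 0.006, 0], [-0.0055, 0.0058, 0], [-0.0056, 0.0057, 0], [-0.0057, 0.0056, 0], [-0.0058, 0.0055, 0]]
[[-0.0059, 0.0054, 0], [-0.006, 0.0053, 0], [-0.0061, 0.0052, 0], [-0.0061, 0.0051, 0], [-0.0062, 0.005, 0], [-0.0063, 0.0049, 0], [-0.0064, 0.0048, 0], [-0.0064, 0.0047, 0]]
[[-0.0065, 0.0046, 0], [-0.0066, 0.0045, 0], [-0.0066, 0.0045, 0], [-0.0066, 0.0045, 0], [-0.0067, 0.0044, 0], [-0.0067, 0.0044, 0], [-0.0067, 0.0043, 0], [-0.0068, 0.0043, 0]]
[[-0.0068, 0.0042, 0], [-0.0068, 0.0042, 0], [-0.0068, 0.0042, 0], [-0.0069, 0.0041, 0], [-0.0069, 0.0041, 0], [-0.0069, 0.004, 0], [-0.0069, 0.004, 0], [-0.007, 0.0039, 0]]
```

```bash
python3 - <<'E'
from next import *
go([.5941,-.0686],K=3.35,v=.0011,N=70,M=56)
E
```

```text
bear0 9.3
now r,th [ 0.1506 -0.7511] gap -0.0004425550941988404 A [ -89. -104. -116. -123. -128. -130. -131. -133. -135.] b [53. 43. 34. 30. 28. 28. 29. 30. 31.] r [0.1507, 0.1513, 0.1514, 0.1512, 0.1508, 0.1505, 0.1502, 0.1501, 0.15]
pred c [ 0.5528 -0.0992] p [ 0.6163 -0.08  ]
[[-0.0015, 0.0053, 0], [-0.0017, 0.0052, 0], [-0.0018, 0.0052, 0], [-0.002, 0.0051, 0], [-0.0022, 0.0051, 0], [-0.0023, 0.005, 0], [-0.0025, 0.0049, 0], [-0.0026, 0.0048, 0]]
[[-0.0028, 0.0048, 0], [-0.0029, 0.0047, 0], [-0.0031, 0.0046, 0], [-0.0032, 0.0045, 0], [-0.0033, 0.0044, 0], [-0.0034, 0.0043, 0], [-0.0036, 0.0042, 0], [-0.0036, 0.0041, 0]]
[[-0.0037, 0.0041, 0], [-0.0038, 0.004, 0], [-0.0038, 0.0039, 0], [-0.0039, 0.0039, 0], [-0.004, 0.0038, 0], [-0.004, 0.0037, 0], [-0.0041, 0.0037, 0], [-0.0041, 0.0036, 0]]
[[-0.0042, 0.0035, 0], [-0.0043, 0.0035, 0], [-0.0043, 0.0034, 0], [-0.0044, 0.0033, 0], [-0.0044, 0.0033, 0], [-0.0044, 0.0033, 0], [-0.0044, 0.0033, 0], [-0.0045, 0.0032, 0]]
[[-0.0045, 0.0032, 0], [-0.0045, 0.0032, 0], [-0.0045, 0.0032, 0], [-0.0045, 0.0031, 0], [-0.0045, 0.0031, 0], [-0.0045, 0.0031, 0], [-0.0046, 0.0031, 0], [-0.0046, 0.0031, 0]]
[[-0.0046, 0.003, 0], [-0.0046, 0.003, 0], [-0.0046, 0.003, 0], [-0.0046, 0.003, 0], [-0.0046, 0.003, 0], [-0.0046, 0.0029, 0], [-0.0047, 0.0029, 0], [-0.0047, 0.0029, 0]]
[[-0.0047, 0.0029, 0], [-0.0047, 0.0029, 0], [-0.0047, 0.0029, 0], [-0.0047, 0.0029, 0], [-0.0047, 0.0028, 0], [-0.0047, 0.0028, 0], [-0.0047, 0.0028, 0], [-0.0047, 0.0028, 0]]
```

Request:
play_rows --claw '[1,1,1,1,1,1,1,1]' --delta_pos '[[-0.0012,0.004,0],[-0.0017,0.0052,0],[-0.0018,0.0052,0],[-0.002,0.0051,0],[-0.0022,0.0051,0],[-0.0023,0.005,0],[-0.0025,0.0049,0],[-0.0026,0.0048,0]]' --delta_rot '[[0,0,0],[0,0,0],[0,0,0],[0,0,0],[0,0,0],[0,0,0],[0,0,0],[0,0,0]]'

```text
time: 29.85
ee_pos: [0.6455, -0.0364, 0.0765]
eef_rot: [0.989, 0.145, 0.0, 0.0]
ft_force: [1.7, 3.0, -0.5]
width: 0.0273
grip_force: 40.0
```

Request:
play_rows --claw '[1,1,1,1,1,1,1,1]' --delta_pos '[[-0.0028,0.0048,0],[-0.0029,0.0047,0],[-0.0031,0.0046,0],[-0.0032,0.0045,0],[-0.0033,0.0044,0],[-0.0034,0.0043,0],[-0.0036,0.0042,0],[-0.0036,0.0041,0]]' --delta_rot '[[0,0,0],[0,0,0],[0,0,0],[0,0,0],[0,0,0],[0,0,0],[0,0,0],[0,0,0]]'

```text
time: 30.65
ee_pos: [0.6426, -0.0447, 0.0766]
eef_rot: [0.989, 0.145, 0.0, 0.0]
ft_force: [1.2, 1.8, -1.1]
width: 0.0274
grip_force: 40.0
```

Request:
play_rows --claw '[1,1,1,1,1,1,1,1]' --delta_pos '[[-0.0037,0.0041,0],[-0.0038,0.004,0],[-0.0038,0.0039,0],[-0.0039,0.0039,0],[-0.004,0.0038,0],[-0.004,0.0037,0],[-0.0041,0.0037,0],[-0.0041,0.0036,0]]' --delta_rot '[[0,0,0],[0,0,0],[0,0,0],[0,0,0],[0,0,0],[0,0,0],[0,0,0],[0,0,0]]'

```text
time: 31.45
ee_pos: [0.6383, -0.0523, 0.0765]
eef_rot: [0.989, 0.145, 0.0, 0.0]
ft_force: [1.5, 0.7, -1.6]
width: 0.0275
grip_force: 40.0
```

Request:
play_rows --claw '[1,1,1,1,1,1,1,1]' --delta_pos '[[-0.0042,0.0035,0],[-0.0043,0.0035,0],[-0.0043,0.0034,0],[-0.0044,0.0033,0],[-0.0044,0.0033,0],[-0.0044,0.0033,0],[-0.0044,0.0033,0],[-0.0045,0.0032,0]]' --delta_rot '[[0,0,0],[0,0,0],[0,0,0],[0,0,0],[0,0,0],[0,0,0],[0,0,0],[0,0,0]]'

```text
time: 32.25
ee_pos: [0.6331, -0.0595, 0.0766]
eef_rot: [0.989, 0.145, 0.0, 0.0]
ft_force: [1.8, 2.2, -0.7]
width: 0.0276
grip_force: 40.0
```

```bash
python3 - <<'E'
from next import *
cyc([.572,-.088],K=3.35,v=.0012,N=40,M=24)
E
```

```text
scene [ 0.5735 -0.0876  0.037 ] 4630
32.25 [ 0.63314725 -0.05947054  0.07655904] [ 1.8  2.2 -0.7]
bear0 11.1
now r,th [ 0.1512 -0.9374] gap -0.0005086911552560497 A [-124. -128. -132. -136. -139.] b [30. 30. 29. 28. 27.] r [0.1511, 0.1509, 0.1507, 0.1505, 0.1504]
pred c [ 0.5515 -0.1004] p [ 0.6151 -0.0816]
[[-0.0047, 0.0038, 0], [-0.0047, 0.0037, 0], [-0.0047, 0.0037, 0], [-0.0048, 0.0036, 0], [-0.0048, 0.0036, 0], [-0.0048, 0.0036, 0], [-0.0048, 0.0035, 0], [-0.0049, 0.0035, 0]]
[[-0.0049, 0.0035, 0], [-0.0049, 0.0034, 0], [-0.005, 0.0034, 0], [-0.005, 0.0033, 0], [-0.005, 0.0033, 0], [-0.005, 0.0033, 0], [-0.0051, 0.0032, 0], [-0.0051, 0.0032, 0]]
[[-0.0051, 0.0031, 0], [-0.0051, 0.0031, 0], [-0.0052, 0.003, 0], [-0.0052, 0.003, 0], [-0.0052, 0.003, 0], [-0.0052, 0.0029, 0], [-0.0053, 0.0029, 0], [-0.0053, 0.0028, 0]]
```

Request:
play_rows --claw '[1,1,1,1,1,1,1,1]' --delta_pos '[[-0.003,0.0024,0],[-0.0042,0.0034,0],[-0.0047,0.0037,0],[-0.0048,0.0036,0],[-0.0048,0.0036,0],[-0.0048,0.0036,0],[-0.0048,0.0035,0],[-0.0049,0.0035,0]]' --delta_rot '[[0,0,0],[0,0,0],[0,0,0],[0,0,0],[0,0,0],[0,0,0],[0,0,0],[0,0,0]]'

```text
time: 33.1
ee_pos: [0.6278, -0.0668, 0.0765]
eef_rot: [0.989, 0.145, 0.0, 0.0]
ft_force: [1.7, 0.1, -0.9]
width: 0.0278
grip_force: 40.0
```

Request:
play_rows --claw '[1,1,1,1,1,1,1,1]' --delta_pos '[[-0.0049,0.0035,0],[-0.0049,0.0034,0],[-0.005,0.0034,0],[-0.005,0.0033,0],[-0.005,0.0033,0],[-0.005,0.0033,0],[-0.0051,0.0032,0],[-0.0051,0.0032,0]]' --delta_rot '[[0,0,0],[0,0,0],[0,0,0],[0,0,0],[0,0,0],[0,0,0],[0,0,0],[0,0,0]]'

```text
time: 33.9
ee_pos: [0.6217, -0.0742, 0.0765]
eef_rot: [0.989, 0.145, -0.0, 0.0]
ft_force: [2.5, -0.1, -1.6]
width: 0.0272
grip_force: 40.0
```

Request:
play_rows --claw '[1,1,1,1,1,1,1,1]' --delta_pos '[[-0.0051,0.0031,0],[-0.0051,0.0031,0],[-0.0045,0.0026,0],[-0.0035,0.002,0],[-0.002,0.0012,0],[-0.001,0.0005,0],[0,0,0],[0,0,0]]' --delta_rot '[[0,0,0],[0,0,0],[0,0,0],[0,0,0],[0,0,0],[0,0,0],[0,0,0],[0,0,0]]'

```text
time: 34.7
ee_pos: [0.6184, -0.0778, 0.0766]
eef_rot: [0.989, 0.145, -0.0, 0.0]
ft_force: [1.8, 1.1, -2.1]
width: 0.0276
grip_force: 40.0
```

```bash
python3 - <<'E'
from next import *
s,o=look([.5545,-.098],("scene","side"))
for q in o:print(q[:2]-G)
n=o[0][:2]-s["ee_pos"][:2];n/=np.hypot(*n);print(s["time"],s["ft_force"].round(1),s["ee_pos"],"back-off 30mm",units(s,[*(-.03*n),0]))
E
```

```text
scene [ 0.5575 -0.097   0.0383] 4225
side [ 0.556  -0.0995  0.037 ] 5702
[0.00304582 0.00112156]
[ 0.00150558 -0.00142886]
34.75 [ 1.7  0.9 -1.4] [ 0.61835878 -0.07775395  0.07653444] back-off 30mm [ 0.15   -0.0022 -0.    ]
```

The weight is within 3 mm of the ring's centre. Now I back off slowly and lift.

Request:
play_rows --claw '[1,1,1,1,1,1,1,1]' --delta_pos '[[0.005,0,0],[0.01,0,0],[0.02,0,0],[0.03,0,0],[0.04,0,0],[0.04,0,0],[0.03,0,0],[0.01,0,-0.03]]' --delta_rot '[[0,0,0],[0,0,0],[0,0,0],[0,0,0],[0,0,0],[0,0,0],[0,0,0],[0,0,0]]'

```text
time: 35.6
ee_pos: [0.654, -0.0664, 0.0818]
eef_rot: [0.989, 0.146, -0.001, -0.0]
ft_force: [-0.2, -1.6, -0.7]
width: 0.0273
grip_force: 40.0
```

Request:
play_rows --claw '[1,1,1,1,1,1,1,1]' --delta_pos '[[0,0,-0.08],[0,0,-0.12],[0,0,-0.15],[0,0,-0.15],[0,0,-0.1],[0,0,-0.03],[0,0,0],[0,0,0]]' --delta_rot '[[0,0,0],[0,0,0],[0,0,0],[0,0,0],[0,0,0],[0,0,0],[0,0,0],[0,0,0]]'

```text
time: 36.4
ee_pos: [0.6533, -0.0672, 0.2076]
eef_rot: [0.989, 0.145, -0.001, -0.0]
ft_force: [-0.5, 0.1, -0.7]
width: 0.0271
grip_force: 40.0
```

```bash
python3 - <<'E'
from next import *
s,o=look([.5545,-.098],("scene","side"))
for q in o:print(q[:2]-G)
print(s["time"],s["ee_pos"],s["width"],s["grip_force"],s["ft_force"])
S=r.camera("scene")["pixels"];cv2.imwrite("pics/end.png",S[:,:,::-1])
E
```

```text
scene [ 0.5556 -0.0986  0.0369] 5577
side [ 0.5559 -0.0991  0.0372] 5740
[ 0.00111823 -0.00049929]
[ 0.00139138 -0.00101221]
36.45 [ 0.65314888 -0.06720331  0.20725894] 0.027298235356695944 39.9707837915048 [-0.49758937  0.20165949 -0.67429334]
```

View pics/end.png

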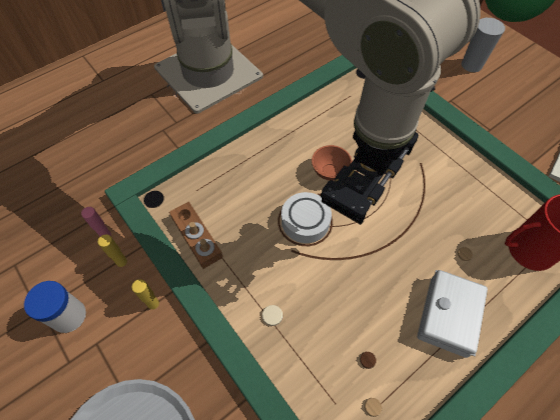

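The weight sits in the ring at (305,217). The bowl at (331,162) and the striker at (272,315) have not moved, and the peg is held aloft, so I hand in the job.

```bash
python3 -c "
from bench import r
print(r.close_job())"
```

```text
the job is handed in; nothing more can be done
None
```

The job is handed in at about 36.5 s: the weight rests about 1.5 mm from the ring's centre by both cameras, and the peg is held upright with its foot about 150 mm above the table; no verdict was returned, and the push paused briefly for camera checks, with two runs of over 3 s unpaused.

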